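# Change the polishing head from the cutting wheel to the finishing wheel

### The job

Change the polishing head over from its brown cutting wheel to the white finishing wheel. First lay the brass collar and then the steel flange flat in the parts tray, and put the brown wheel on the free middle peg of the wheel caddy; then fit the white wheel, the flange and last the collar on the spindle, each right down. Leave the red wheel where it is.

Things in the scene. Friction and masses are not known exactly. Their poses are not given: they have to be found in the camera images.
- spindle_head: small round green polishing head, fixed, foot 112 mm wide. Origin: on the spindle axis at the bench, z up. Housing (84 mm across) to 48 mm height, neck 26 mm across, then a fixed 40 mm backing flange whose top is the seat, 80 mm up. Spindle pin: 10 mm thick, tip at 134 mm, last 12 mm tapered to 4. On it: brown wheel (underside at 80 mm), flange (98), collar (110). All slip on and off, no thread
- shaft_collar: knurled brass collar, 32 mm across, 18 mm tall, plain 14 mm bore right through, its grub screw slack; origin at the centre of its underside, z along its axis. Starts uppermost on the spindle
- clamp_flange: bare steel clamp flange: disc 46 mm across and 9 mm thick with a 3 mm boss (29 mm across) on top, 12 mm in all, 14 mm bore right through; origin at the centre of its underside, z along its axis, boss up. Starts on the spindle between brown wheel and collar. Grip it across its 46 mm rim
- brown_wheel: brown felt cutting wheel, 60 mm across, 18 mm thick, 14 mm bore right through with a brass bush; origin at the centre of its underside, z along its axis. Starts on the spindle under the flange; beside the neck below it the fingers have 32 mm of free height above the green housing
- white_wheel: white felt finishing wheel, same size and origin as the brown one; starts on one of the two end pegs of the wheel caddy
- red_wheel: red felt wheel, same size and origin as the brown one; sits on the other end peg of the wheel caddy and stays there
- wheel_caddy: wooden board 236 x 80 x 18 mm, fixed, with three upright pegs in a row along its x axis, at -80, 0 and +80 mm; the middle one is free. Origin: on the middle peg's axis at the bench. Pegs: 10 mm thick, tips 58 mm above the bench, last 12 mm tapered to 4. Wheels lie on the board, underside 18 mm up, with only 20 mm between neighbours: grip here with the fingers closing along the caddy's y
- parts_tray: shallow steel tray with a black rubber floor, 190 mm long (its x), 150 mm wide (its y), fixed, empty at the start. Origin: centre of its underside, z up; floor 4 mm above it, rim 12 mm above it, 5 mm thick. Collar and flange fit side by side, at x = -45 and +45 mm, with the fingers closing along y
There are look-alikes about, which are no part of the job. What is meant by the white_wheel is not blue or purple, and is the larger of those in its own colour.

How it is judged:
On the way, in this order (a step that is already met when the one before it is completed fails the run):
1. the collar lies flat in the parts tray, released (x of shaft_collar in the frame of parts_tray between -0.085 and 0.085 m and y of shaft_collar in the frame of parts_tray between -0.065 and 0.065 m and z of shaft_collar in the frame of parts_tray between -0.002 and 0.01 m and angle between shaft_collar's own z axis and vertical below 0.15 rad and contact force between the fingers and shaft_collar below 0.1 N and linear speed of shaft_collar below 0.02 m/s), for 0.2 s.
2. the flange lies flat in the parts tray beside the collar, released (all of step 1 and x of clamp_flange in the frame of parts_tray between -0.085 and 0.085 m and y of clamp_flange in the frame of parts_tray between -0.065 and 0.065 m and z of clamp_flange in the frame of parts_tray between -0.002 and 0.01 m and angle between clamp_flange's own z axis and vertical below 0.15 rad and contact force between the fingers and clamp_flange below 0.1 N and linear speed of clamp_flange below 0.02 m/s), for 0.2 s.
3. the brown wheel is down on the caddy's middle peg, released (horizontal distance between brown_wheel and wheel_caddy below 0.004 m and z of brown_wheel in the frame of wheel_caddy between 0.014 and 0.022 m and angle between brown_wheel's own z axis and vertical below 0.1 rad and contact force between the fingers and brown_wheel below 0.1 N and linear speed of brown_wheel below 0.02 m/s), for 0.2 s.
4. the white wheel is down on the spindle's seat, released (horizontal distance between white_wheel and spindle_head below 0.004 m and z of white_wheel in the frame of spindle_head between 0.076 and 0.084 m and angle between white_wheel's own z axis and vertical below 0.1 rad and contact force between the fingers and white_wheel below 0.1 N and linear speed of white_wheel below 0.02 m/s), for 0.2 s.
5. the flange is back on the spindle, down on the white wheel, released (horizontal distance between clamp_flange and spindle_head below 0.004 m and z of clamp_flange in the frame of spindle_head between 0.094 and 0.102 m and angle between clamp_flange's own z axis and vertical below 0.1 rad and contact force between the fingers and clamp_flange below 0.1 N and linear speed of clamp_flange below 0.02 m/s), for 0.2 s.
6. the collar is back on the spindle, down on the flange, released (horizontal distance between shaft_collar and spindle_head below 0.004 m and z of shaft_collar in the frame of spindle_head between 0.106 and 0.114 m and angle between shaft_collar's own z axis and vertical below 0.1 rad and contact force between the fingers and shaft_collar below 0.1 N and linear speed of shaft_collar below 0.02 m/s), for 0.2 s.
At the end, for the whole second after the job is handed in: The brown wheel is flat on the caddy's middle peg; on the spindle sit the white wheel on the seat, the flange on it and the collar on top, each within 4 mm of its height and of the axis and level; the red wheel has moved less than 10 mm; all released and at rest (all of step 3 and all of step 4 and all of step 5 and all of step 6 and distance of red_wheel from where it was at the start of the episode below 0.01 m); the robot touches nothing.
It fails at once if the red wheel is disturbed by more than 10 mm (distance of red_wheel from where it was at the start of the episode above 0.01 m).
It also fails if it takes over 128 s, if anything falls off the work surface, if the arm or the gripper's body presses on something with over 40 N, if the wrist force passes 120 N, or if a joint passes its speed limit or range.

### The arm

A 6-joint arm with a two-finger parallel gripper is mounted at the origin on the work surface; the furniture and walls round the work are solid. World frame = base frame: x ahead of the robot, y to its left, z up, the work surface at z = 0. Lengths are in m, angles in rad, forces in N, time in s.
With the tool pointing down it reaches from about 0.35 to 0.725 m from the base axis. Payload 6 kg.
Tool frame: the origin (TCP) lies at the very end of the fingers, on their centre line; the grasp point (between the pads) lies 19 mm behind it; z points along the fingers, y is the direction in which the jaws open and shut (so a half turn about z gives the same grasp; the last joint's range is limited). The gripper opens to 85 mm and grips with 20 to 120 N. Pads are 22 mm wide; open, the fingers measure 114 mm over their backs; the gripper's body (76 mm by 85 mm) begins 54 mm behind the grasp point. The pads swing forward as they close: fully open they stand 13 mm farther back than shut.
Start: joints at [-0.901, 0.04, 0.085, 0, -1.615, -0.334], TCP at [0.198, -0.566, 0.231] pointing down, gripper open.
Joint ranges: [-2.56, 2.56], [-1.29, 2.01], [-1.08, 1.49], [-3.29, 1.98], [-2.81, -0.18], [-2.99, 2.99]. Speed limits (rad/s): [2.57, 2.57, 3.01, 3.14, 3.14, 3.14].

### API

Orientations are given as [roll, pitch, yaw] about the fixed x, y, z axes, in that order (R = Rz(yaw) Ry(pitch) Rx(roll)).
In Python, from workcell import * gives the robot as it stands.
- The arm moves only by the tool carry_out, never from a script. Its argument "deltas" is a list of rows, each a list of 2 entries, a list of its own where there are three numbers: the shift along the world's x, y, z in mm, then the turn, a rotation vector about the world's x, y, z in degrees. In form: [[[tx, ty, tz], [wx, wy, wz]], ...]. A call has 1 to 5 rows; each row shifts and turns the commanded pose from where the row before left it; what a row does not reach is not made up. A row lasts 1/12 s, in which the tool goes at most 41.7 mm and 7.16 degrees, less where a joint would pass 70% of its speed; a pose out of reach is approached as far as the arm can. A call with a gripper value outside its range is refused whole. "grip" is the closure, from 0 (fully open) to 1 (shut), set as the call begins (left out, the last holds). The fingers move at their own pace and stop on an object; "grip_force" is the grip in N (left out, the last holds). Time passes only in rows, so rows that do not move let the fingers close. It gives the time, the measured TCP pose, the force and the opening at its end, in the units of the state.
- state(): the state, without advancing time (a new reading comes with each control period).
- get_image(name): name is "scene" or "side" or "wrist"; returns (picture, depth): 384x512x3 uint8, red, green, blue; 384x512 float32, m along the optical axis (not along the pixel's ray), 0 where there is no reading.
- camera_model(name): a dict with "K" (3x3 intrinsics, pixels), "distortion" ([k1, k2, p1, p2, k3] as OpenCV has them; the pictures are not rectified), "R" (3x3) and "t" (3): a world point X has camera coordinates R X + t. Camera axes: x right, y down, z forward; pixel columns grow to the right and rows downward; lengths in m; the calibration is good to about 2 mm. A picture is of the moment at which its call begins: read the wrist's pose just before it. camera_model takes no time and is no camera call; for the wrist camera it gives the pose at the moment of the call.
- job_done(): hands the job in, once; it reports no verdict.
Trained networks look in the newest picture that a camera, given by its name, has taken for a name from the list of things; names that differ only in an ending like _2 or _b are one class to them, and where a whole thing is asked for, a point or a joint stands for the part that bears it (a point fixed in the world has none). Each returns a list of dicts, best first, with "score" (0 to 1); they miss things now and then, are a little off and sometimes report something else, mostly with a low value. They report only what shows in the picture. A call takes as long as a camera call. They do not tell look-alikes from the thing itself.
- boxes_of(thing, camera): "rect" ([left, top, right, bottom] as shares, 0 to 1, of the picture: columns of its width, rows of its height, round what is visible of it).
The state is a dict: "time_s": time; "q": joint angles; "qvel": joint speeds; "joint_efforts": joint torques, N m; "position": TCP position; "orientation": TCP orientation; "wrist_force": force on the tool from outside, world axes, zero at the start; "ft_torque": the same for the moment, N m; "width": opening from 0.0 (shut) to 1.0 (fully open).
Only numpy, scipy, OpenCV 4.12 (cv2) and the standard library are available. Lean on these libraries where they do the work, as an engineer would, in place of code of your own. Each camera call takes 0.05 s, during which the arm holds its last target.

## Working session

There is one attempt and no reset: what is moved stays moved. The work goes in short steps, Python scripts to look and compute and a tool call to move; the robot and the scene stay as the last step left them, time stands still between calls to the robot, and variables do not carry over. Pictures are saved under pics/ and viewed, and the job is handed in when it is done.

Besides the shell and the picture viewer there is one more tool, called after "Emit:" by a JSON object that holds its "method" and its "body", one argument or row to a line. carry_out: Moves the arm, as the interface text tells. Its arguments: {"type":"object","properties":{"deltas":{"type":"array"},"grip":{"type":"number"},"grip_force":{"type":"number"}},"required":["deltas"]}

```bash
ls; mkdir -p pics
cat > h.py <<'E'
from workcell import *
import numpy as np, cv2
def snap(cam,fn=None):
    m=camera_model(cam); im,d=get_image(cam)
    if fn: cv2.imwrite('pics/'+fn,cv2.cvtColor(im,cv2.COLOR_RGB2BGR))
    return m,im,d
def pts(m,d):
    h,w=d.shape; K=np.array(m['K'],float); D=np.array(m['distortion'],float)
    u,v=np.meshgrid(np.arange(w),np.arange(h))
    p=cv2.undistortPoints(np.stack([u,v],-1).reshape(-1,1,2).astype(np.float64),K,D).reshape(h,w,2)
    c=np.dstack([p[...,0]*d,p[...,1]*d,d])
    R=np.array(m['R']);t=np.array(m['t'])
    X=(c-t)@R
    X[d<=0]=np.nan
    return X
def proj(m,X):
    X=np.atleast_2d(X).astype(float)
    r,_=cv2.Rodrigues(np.array(m['R'])); return cv2.projectPoints(X,r,np.array(m['t'],float),np.array(m['K'],float),np.array(m['distortion'],float))[0].reshape(-1,2)
E
python3 - <<'E'
from h import *
for c in ['scene','side','wrist']:
    m,im,d=snap(c,c+'0.png'); np.savez(c+'0.npz',d=d,im=im,**{k:np.array(v) for k,v in m.items()})
    print(c,-np.array(m['R']).T@np.array(m['t']))
    for n in ['spindle_head','white_wheel','red_wheel','brown_wheel','wheel_caddy','parts_tray','shaft_collar','clamp_flange']:
        for b in boxes_of(n,c)[:4]:
            r=np.array(b['rect'])*[512,384,512,384]; print(n,r.round(),round(b['score'],2))
print(state())
E
```

```text
pics
scene [0.19158349 0.49407787 0.72312123]
spindle_head [217. 186. 266. 242.] 0.76
white_wheel [291. 188. 311. 209.] 0.9
white_wheel [296. 220. 312. 236.] 0.79
white_wheel [258. 179. 277. 192.] 0.59
white_wheel [264. 150. 285. 167.] 0.51
red_wheel [314. 165. 333. 182.] 0.55
red_wheel [133. 269. 258. 379.] 0.43
brown_wheel [227. 193. 254. 213.] 0.73
wheel_caddy [255. 148. 342. 194.] 0.68
parts_tray [136. 268. 259. 379.] 0.56
shaft_collar [230. 181. 245. 198.] 0.61
clamp_flange [133. 270. 257. 378.] 0.48
side [ 0.32953233 -0.74492127  0.54314258]
spindle_head [251. 184. 298. 243.] 0.83
white_wheel [229. 259. 260. 283.] 0.94
white_wheel [286. 257. 308. 273.] 0.85
white_wheel [212. 242. 233. 259.] 0.83
white_wheel [311. 276. 347. 305.] 0.75
red_wheel [232. 287. 265. 313.] 0.77
brown_wheel [265. 195. 287. 212.] 0.72
parts_tray [200. 169. 264. 195.] 0.63
shaft_collar [267. 187. 279. 198.] 0.44
clamp_flange [250. 181. 299. 247.] 0.67
clamp_flange [267. 188. 284. 201.] 0.63
clamp_flange [263. 195. 288. 209.] 0.2
wrist [ 0.11913497 -0.59380128  0.37267977]
white_wheel [399. 357. 430. 379.] 0.63
brown_wheel [330. 317. 356. 358.] 0.17
wheel_caddy [327. 321. 357. 359.] 0.61
{'time_s': 1.35, 'q': array([-9.01292943e-01,  4.02235057e-02,  8.47897121e-02,  9.27935206e-06,
       -1.61548816e+00, -3.33689813e-01]), 'qvel': array([-0.00132552, -0.00066661,  0.00047239, -0.00149227, -0.00040442,
       -0.00135197]), 'joint_efforts': array([-1.02513797e-03, -3.67915571e+01,  3.47428143e+01,  6.93304896e+00,
       -9.43482737e-04,  2.28280062e-07]), 'position': array([ 0.19772592, -0.5664646 ,  0.23124404]), 'orientation': array([ 3.14147699e+00, -4.99058621e-05, -2.80577949e+00]), 'wrist_force': array([-0.28479575,  0.7925598 , -0.00358899]), 'ft_torque': array([-0.0106832 , -0.01984075, -0.0578871 ]), 'width': 1.003432504411394}
```

View pics/scene0.png

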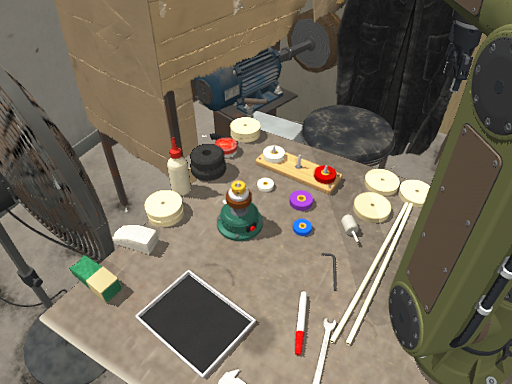

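View pics/side0.png

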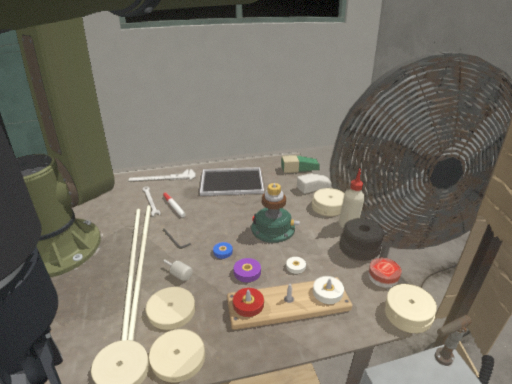

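View pics/wrist0.png

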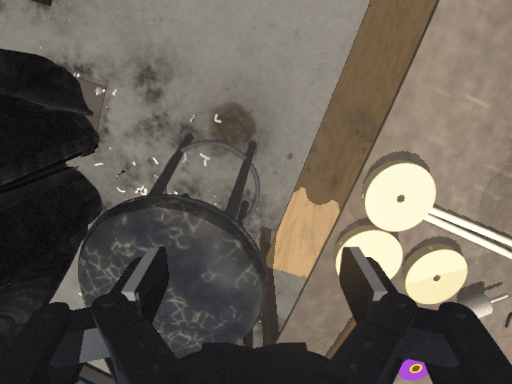

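Scene view: tray near (196,322), spindle (240,205). White candidates are the wheel on the caddy end peg at (274,155), a small loose white one at (265,185), and big cream discs at (245,129), (381,181), (372,207), (163,208) and (414,191). Blue (302,227) and purple (301,200) are excluded by the description. My choice is the caddy peg wheel; next I localise everything and crop it.

```bash
cat > loc.py <<'E'
from h import *
out={}
def load(c):
    z=np.load(c+'0.npz'); m={k:z[k] for k in ['K','distortion','R','t']}; return m,z['im'],z['d']
for c in ['scene','side']:
    m,im,d=load(c); X=pts(m,d); 
    hsv=cv2.cvtColor(im,cv2.COLOR_RGB2HSV)
    def box(l,t,r,b): 
        M=np.zeros(d.shape,bool); M[t:b,l:r]=1; return M&(d>0)
    S={'scene':dict(sp=(212,176,270,245),cad=(252,140,345,197),tray=(130,262,262,382)),
       'side':dict(sp=(247,180,302,247),cad=(222,272,356,332),tray=(195,162,268,200))}[c]
    for k,b in S.items():
        M=box(*b); P=X[M]; H=hsv[M]
        print(c,k,'n',len(P),np.nanpercentile(P,[1,50,99],axis=0).round(3).tolist())
        if k=='sp':
            for lo,hi in [(0.118,0.14),(0.1225,0.134),(0.107,0.112),(0.096,0.103),(0.05,0.06),(.04,.05),(0.084,0.094)]:
                q=P[(P[:,2]>lo)&(P[:,2]<hi)]
                if len(q): print('  z',lo,hi,len(q),q.min(0).round(4),q.max(0).round(4),q.mean(0).round(4))
        if k=='cad':
            for nm,sel in [('red',((H[:,0]<8)|(H[:,0]>172))&(H[:,1]>150)),('white',(H[:,1]<50)&(H[:,2]>140))]:
                q=P[sel&(P[:,2]>.03)&(P[:,2]<.042)]
                if len(q): print('  ',nm,len(q),q.min(0).round(4),q.max(0).round(4),((q.min(0)+q.max(0))/2).round(4))
            q=P[(P[:,2]>0.012)&(P[:,2]<0.024)&(H[:,1]>60)]
            print('  board rect',cv2.minAreaRect((q[:,:2]*1000).astype(np.float32)))
            q=P[(P[:,2]>.045)]; print('  peg pts',len(q)); print(q.round(3)[:25].tolist())
E
python3 loc.py
python3 - <<'E'
import cv2
a=cv2.imread('pics/scene0.png')[110:250,200:350];b=cv2.imread('pics/side0.png')[175:335,215:360]
cv2.imwrite('pics/crop0.png',cv2.hconcat([cv2.resize(a,(400,373)),cv2.resize(b,(338,373))]))
E
```

```text
scene sp n 3982 [[0.465, -0.227, -0.003], [0.543, -0.053, 0.006], [0.68, 0.016, 0.128]]
  z 0.118 0.14 147 [ 0.5277 -0.0725  0.1182] [ 0.5578 -0.0402  0.1353] [ 0.5416 -0.0539  0.1257]
  z 0.1225 0.134 121 [ 0.5279 -0.0722  0.1226] [ 0.5578 -0.0403  0.1326] [ 0.5423 -0.0549  0.1267]
  z 0.107 0.112 38 [ 0.5216 -0.0754  0.107 ] [ 0.5648 -0.0343  0.1118] [ 0.5389 -0.0493  0.1084]
  z 0.096 0.103 135 [ 0.5145 -0.0839  0.096 ] [ 0.5715 -0.0268  0.1027] [ 0.5368 -0.0447  0.0982]
  z 0.05 0.06 68 [ 0.5139 -0.0851  0.0501] [ 0.56   -0.0345  0.0594] [ 0.5375 -0.0477  0.0533]
  z 0.04 0.05 481 [ 0.4997 -0.094   0.04  ] [ 0.585  -0.0103  0.05  ] [ 0.5345 -0.0432  0.0459]
  z 0.084 0.094 89 [ 0.5134 -0.0624  0.0841] [ 0.5655 -0.0252  0.094 ] [ 0.5307 -0.0373  0.0893]
scene cad n 5282 [[0.372, -0.514, -0.04], [0.507, -0.294, 0.001], [0.665, -0.175, 0.04]]
   red 216 [ 0.3952 -0.3272  0.0301] [ 0.4518 -0.2687  0.038 ] [ 0.4235 -0.298   0.034 ]
   white 208 [ 0.4248 -0.3388  0.0301] [ 0.6112 -0.2783  0.0418] [ 0.518  -0.3085  0.036 ]
  board rect ((505.15447998046875, -268.3488464355469), (153.338
[... 1887 characters left out ...]
33789)
  peg pts 76
[[0.582, -0.309, 0.058], [0.58, -0.309, 0.055], [0.581, -0.311, 0.057], [0.583, -0.311, 0.057], [0.58, -0.31, 0.053], [0.581, -0.311, 0.054], [0.583, -0.312, 0.054], [0.579, -0.308, 0.049], [0.579, -0.311, 0.052], [0.581, -0.312, 0.053], [0.583, -0.313, 0.053], [0.577, -0.311, 0.05], [0.579, -0.312, 0.05], [0.58, -0.314, 0.052], [0.583, -0.313, 0.05], [0.586, -0.312, 0.048], [0.577, -0.309, 0.046], [0.577, -0.312, 0.048], [0.579, -0.313, 0.049], [0.58, -0.314, 0.05], [0.584, -0.313, 0.047], [0.586, -0.313, 0.046], [0.502, -0.304, 0.058], [0.504, -0.305, 0.058], [0.581, -0.314, 0.046]]
side tray n 2761 [[0.372, -0.054, -0.003], [0.486, 0.212, 0.004], [0.616, 0.372, 0.099]]
```

View pics/crop0.png

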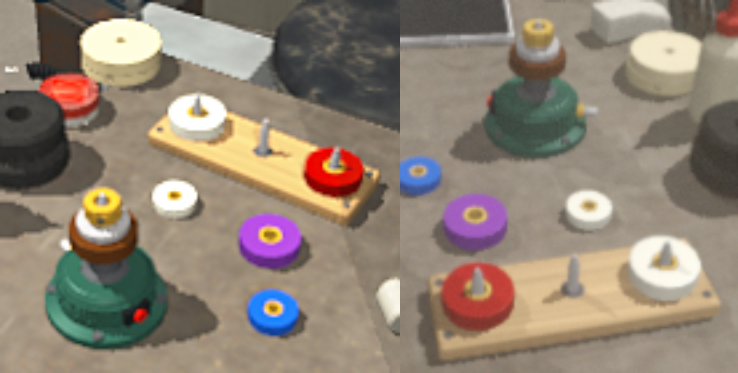

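```bash
cat > loc2.py <<'E'
from h import *
from scipy.optimize import least_squares
from loc import load
def circ(P,r):
    f=lambda p: np.hypot(P[:,0]-p[0],P[:,1]-p[1])-r
    s=least_squares(f,np.median(P[:,:2],0),loss='soft_l1',f_scale=.001); return s.x.round(4),np.abs(s.fun).mean().round(4)
for c in ['scene','side']:
    m,im,d=load(c); X=pts(m,d).reshape(-1,3)
    near=np.hypot(X[:,0]-.5425,X[:,1]+.0575)<.06
    for nm,lo,hi,r in [('collar',.113,.125,.016),('flange',.099,.106,.023),('brown',.083,.095,.030),('hous',.02,.044,.042),]:
        P=X[near&(X[:,2]>lo)&(X[:,2]<hi)]
        if r==.023: P=P[np.hypot(P[:,0]-.5425,P[:,1]+.0575)>.019]
        print(c,nm,len(P),circ(P,r))
    for nm,x,y in [('redw',.422,-.3),('whitew',.581,-.31)]:
        P=X[(np.hypot(X[:,0]-x,X[:,1]-y)<.04)&(X[:,2]>.021)&(X[:,2]<.034)]
        print(c,nm,len(P),circ(P,.03))
    for nm,x,y in [('pegM',.502,-.304)]:
        P=X[(np.hypot(X[:,0]-x,X[:,1]-y)<.012)&(X[:,2]>.025)&(X[:,2]<.045)]
        print(c,nm,len(P),circ(P,.005))
    print(m['K'])
    n=(np.abs(X[:,0]-.485)<.16)&(np.abs(X[:,1]-.21)<.16)
    P=X[n&(X[:,2]>.007)&(X[:,2]<.016)]
    print('tray rim',len(P),cv2.minAreaRect((P[:,:2]*1000).astype(np.float32)))
E
python3 loc2.py | grep -v '^  '
```

```text
scene sp n 3982 [[0.465, -0.227, -0.003], [0.543, -0.053, 0.006], [0.68, 0.016, 0.128]]
scene cad n 5282 [[0.372, -0.514, -0.04], [0.507, -0.294, 0.001], [0.665, -0.175, 0.04]]
[[0.585, -0.313, 0.056], [0.581, -0.307, 0.058], [0.58, -0.31, 0.057], [0.585, -0.309, 0.052], [0.582, -0.308, 0.054], [0.58, -0.311, 0.052], [0.584, -0.306, 0.051], [0.581, -0.307, 0.051], [0.579, -0.309, 0.05], [0.583, -0.304, 0.049], [0.581, -0.307, 0.048], [0.578, -0.308, 0.048], [0.583, -0.304, 0.046], [0.58, -0.305, 0.046], [0.503, -0.302, 0.057], [0.503, -0.302, 0.053], [0.501, -0.306, 0.051], [0.505, -0.301, 0.05], [0.503, -0.304, 0.049], [0.501, -0.305, 0.049], [0.505, -0.302, 0.046], [0.501, -0.3, 0.049], [0.5, -0.303, 0.047], [0.498, -0.307, 0.045], [0.501, -0.3, 0.045]]
scene tray n 15767 [[0.334, 0.046, -0.003], [0.484, 0.214, 0.002], [0.668, 0.354, 0.012]]
side sp n 3670 [[0.475, -0.131, -0.002], [0.545, -0.066, 0.005], [0.676, 0.189, 0.128]]
side cad n 8000 [[0.375, -0.386, -0.002], [0.502, -0.316, 0.013], [0.655, -0.201, 0.044]]
[[0.582, -0.309, 0.058], [0.58, -0.309, 0.055], [0.581, -0.311, 0.
[... 1275 characters left out ...]
9), 86.96443176269531)
side collar 64 (array([ 0.5437, -0.056 ]), np.float64(0.001))
side flange 49 (array([ 0.5439, -0.056 ]), np.float64(0.001))
side brown 96 (array([ 0.5438, -0.0557]), np.float64(0.0007))
side hous 413 (array([ 0.5428, -0.0581]), np.float64(0.0025))
side redw 197 (array([ 0.4224, -0.2995]), np.float64(0.0027))
side whitew 197 (array([ 0.5825, -0.3101]), np.float64(0.0029))
side pegM 35 (array([ 0.5031, -0.305 ]), np.float64(0.0005))
[[349.64598091   0.         258.52301099]
 [  0.         349.64598091 197.92906186]
 [  0.           0.           1.        ]]
tray rim 298 ((458.8465881347656, 174.8551483154297), (265.0833740234375, 243.94842529296875), 0.16015271842479706)
```

```bash
python3 - <<'E' | tail -4
from h import *
from loc import load
for c,b in [('scene',(136,270,258,376)),('side',(195,162,268,200))]:
    m,im,d=load(c); X=pts(m,d); g=im.max(-1)
    M=np.zeros(g.shape,bool); M[b[1]:b[3],b[0]:b[2]]=1
    M&=(g<60)&(d>0)
    n,l,s,_=cv2.connectedComponentsWithStats(M.astype(np.uint8)); k=1+np.argmax(s[1:,4])
    P=X[l==k]; print(c,s[k],cv2.minAreaRect((P[:,:2]*1000).astype(np.float32)),np.median(P[:,2]))
E
```

```text
peg pts 76
[[0.582, -0.309, 0.058], [0.58, -0.309, 0.055], [0.581, -0.311, 0.057], [0.583, -0.311, 0.057], [0.58, -0.31, 0.053], [0.581, -0.311, 0.054], [0.583, -0.312, 0.054], [0.579, -0.308, 0.049], [0.579, -0.311, 0.052], [0.581, -0.312, 0.053], [0.583, -0.313, 0.053], [0.577, -0.311, 0.05], [0.579, -0.312, 0.05], [0.58, -0.314, 0.052], [0.583, -0.313, 0.05], [0.586, -0.312, 0.048], [0.577, -0.309, 0.046], [0.577, -0.312, 0.048], [0.579, -0.313, 0.049], [0.58, -0.314, 0.05], [0.584, -0.313, 0.047], [0.586, -0.313, 0.046], [0.502, -0.304, 0.058], [0.504, -0.305, 0.058], [0.581, -0.314, 0.046]]
side tray n 2761 [[0.372, -0.054, -0.003], [0.486, 0.212, 0.004], [0.616, 0.372, 0.099]]
scene [ 140  275  110   98 2683] ((488.5749206542969, 212.04653930664062), (138.5425262451172, 178.21946716308594), 79.86568450927734) 0.004134800102281879Traceback (most recent call last):
  File "<stdin>", line 7, in <module>
    return _wrapfunc(a, 'argmax', axis=axis, out=out, **kwds)
    return bound(*args, **kwds)
ValueError: attempt to get argmax of an empty sequence
```

Emit:
{"method": "carry_out", "body": {
  "deltas": [
    [[20,30,15],[0,0,-5]],
    [[30,40,15],[0,0,-5]],
    [[30,40,0],[0,0,-5]],
    [[30,40,0],[0,0,-5]],
    [[30,40,0],[0,0,-3]]
  ]
}}

```text
time_s: 1.77
position: [0.3173, -0.403, 0.2586]
orientation: [-3.141, 0.001, 3.071]
wrist_force: [1.5, -0.7, 0.8]
width: 1.001
```

Emit:
{"method": "carry_out", "body": {
  "deltas": [
    [[40,60,0],[0,0,0]],
    [[25,33,-5],[0,0,0]],
    [[25,33,-5],[0,0,0]],
    [[25,33,-5],[0,0,0]],
    [[25,33,-5],[0,0,0]]
  ]
}}

```text
time_s: 2.18
position: [0.4405, -0.2361, 0.2385]
orientation: [3.142, 0.001, 3.076]
wrist_force: [1.0, -0.3, 0.3]
width: 0.999
```

Emit:
{"method": "carry_out", "body": {
  "deltas": [
    [[25,33,-5],[0,0,0]],
    [[25,33,-5],[0,0,0]],
    [[16,30,-5],[0,0,0]],
    [[0,30,-5],[0,0,0]],
    [[0,0,0],[0,0,0]]
  ]
}}

```text
time_s: 2.6
position: [0.506, -0.1078, 0.2165]
orientation: [3.14, -0.002, 3.08]
wrist_force: [0.1, -0.4, 0.1]
width: 1.0
```

```bash
cat > w.py <<'E'
import sys
from h import *
m,im,d=snap('wrist',sys.argv[1]); s=state(); print(s['time_s'],s['position'],s['orientation'],s['wrist_force'],s['width'])
np.savez(sys.argv[1][:-4]+'.npz',d=d,im=im,**{k:np.array(v) for k,v in m.items()})
E
python3 w.py w1.png
```

```text
2.65 [ 0.50581443 -0.10966933  0.21746427] [ 3.14131498e+00 -1.33529785e-03  3.07995729e+00] [-0.52372389 -1.61947873  0.8126691 ] 0.9967068700893127
```

View pics/w1.png

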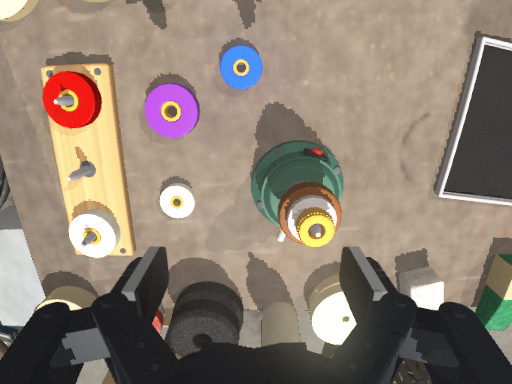

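The wrist view shows the collar at (317,230) on the head, the caddy pegs at (67,100), (80,172) and (90,238), and the tray at right. Next I refine positions from it.

```bash
cat > wf.py <<'E'
import sys
from h import *
from scipy.optimize import least_squares
def circ(P,r):
    f=lambda p: np.hypot(P[:,0]-p[0],P[:,1]-p[1])-r
    s=least_squares(f,np.median(P[:,:2],0),loss='soft_l1',f_scale=.001); return s.x.round(4),np.abs(s.fun).mean().round(4)
def disc(P):  # center of top-face disc by minEnclosing + mean
    return P.mean(0).round(4), [np.round(v/1000,4) for v in np.ravel(cv2.minEnclosingCircle((P[:,:2]*1000).astype(np.float32))[0])]
def loadw(f):
    z=np.load(f); m={k:z[k] for k in ['K','distortion','R','t']}; return m,z['im'],z['d']
def fit(X,things):
    X=X.reshape(-1,3)
    for nm,x,y,lo,hi,r0,r1 in things:
        R=np.hypot(X[:,0]-x,X[:,1]-y); P=X[(R<r1)&(R>=r0)&(X[:,2]>lo)&(X[:,2]<hi)]
        if len(P)>3: print(nm,len(P),*disc(P))
if __name__=='__main__':
    m,im,d=loadw(sys.argv[1]); X=pts(m,d)
    fit(X,[('collar',.5438,-.0568,.124,.132,0,.025),('white',.582,-.310,.034,.039,0,.035),('red',.423,-.2995,.034,.039,0,.035),
     ('pegM',.503,-.305,.045,.062,0,.02),('housing',.5438,-.0568,.044,.052,.0,.05)])
    print(m['K'])
    g=im.max(-1); M=(g<60)&(X[...,2]<.01)&(X[...,1]>.1)
    P=X[M]; print(cv2.minAreaRect((P[:,:2]*1000).astype(np.float32)))
E
python3 wf.py w1.npz
```

```text
collar 846 [ 0.5416 -0.0573  0.1266] [np.float64(0.5424), np.float64(-0.0571)]
white 997 [ 0.5802 -0.3086  0.0348] [np.float64(0.581), np.float64(-0.3091)]
red 1500 [ 0.422  -0.2985  0.0348] [np.float64(0.4222), np.float64(-0.2993)]
pegM 70 [ 0.5011 -0.3027  0.0503] [np.float64(0.5015), np.float64(-0.3036)]
housing 1501 [ 0.5244 -0.0632  0.0464] [np.float64(0.5412), np.float64(-0.0574)]
[[305.73757869   0.         253.70594572]
 [  0.         305.73757869 187.66401089]
 [  0.           0.           1.        ]]
((685.5825805664062, 190.75323486328125), (595.8545532226562, 98.6512451171875), 4.0825347900390625)
```

Emit:
{"method": "carry_out", "body": {
  "deltas": [
    [[19,26,-15],[0,0,0]],
    [[18,26,-15],[0,0,0]],
    [[0,0,-20],[0,0,0]],
    [[0,0,-10],[0,0,0]],
    [[0,0,0],[0,0,0]]
  ]
}}

```text
time_s: 3.07
position: [0.5413, -0.0606, 0.1556]
orientation: [-3.141, -0.005, 3.076]
wrist_force: [0.2, 0.0, 0.0]
width: 0.998
```

```bash
python3 w.py w2.png; python3 wf.py w2.npz|head -2
```

```text
3.1167 [ 0.54196159 -0.06105653  0.15768464] [-3.14075331e+00 -1.73186313e-03  3.07516660e+00] [-0.20532586 -1.20159155  0.60082183] 0.99884554804908
collar 1556 [ 0.5415 -0.0571  0.1265] [np.float64(0.5422), np.float64(-0.057)]
white 1082 [ 0.5824 -0.3032  0.0347] [np.float64(0.5821), np.float64(-0.3081)]
```

View pics/w2.png

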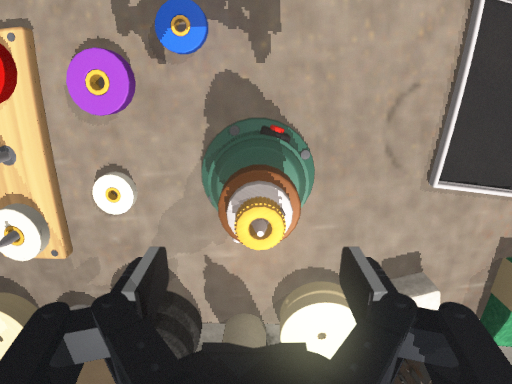

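Emit:
{"method": "carry_out", "body": {
  "deltas": [
    [[1,4,-15],[0,0,0]],
    [[0,0,-15],[0,0,0]],
    [[0,0,-14],[0,0,0]],
    [[0,0,0],[0,0,0]],
    [[0,0,0],[0,0,0]]
  ]
}}

```text
time_s: 3.53
position: [0.5438, -0.057, 0.1156]
orientation: [-3.141, 0.001, 3.075]
wrist_force: [1.1, 0.6, 0.7]
width: 0.999
```

Emit:
{"method": "carry_out", "body": {
  "deltas": [
    [[0,0,0],[0,0,0]],
    [[0,0,0],[0,0,0]],
    [[0,0,0],[0,0,0]],
    [[0,0,0],[0,0,0]],
    [[0,0,0],[0,0,0]]
  ],
  "grip": 0.62,
  "grip_force": 30
}}

```text
time_s: 3.95
position: [0.5438, -0.0561, 0.1148]
orientation: [3.142, 0.001, 3.076]
wrist_force: [0.4, -1.4, -0.3]
width: 0.377
```

Emit:
{"method": "carry_out", "body": {
  "deltas": [
    [[0,0,0],[0,0,0]],
    [[0,0,0],[0,0,0]],
    [[0,0,0],[0,0,0]],
    [[0,0,0],[0,0,0]]
  ],
  "grip": 1.0,
  "grip_force": 40
}}

```text
time_s: 4.28
position: [0.544, -0.0562, 0.115]
orientation: [-3.141, 0.001, 3.076]
wrist_force: [-1.1, -1.1, 5.4]
width: 0.346
```

Emit:
{"method": "carry_out", "body": {
  "deltas": [
    [[0,0,5],[0,0,0]],
    [[0,0,15],[0,0,0]],
    [[0,0,20],[0,0,0]],
    [[0,0,20],[0,0,0]],
    [[0,0,0],[0,0,0]]
  ]
}}

```text
time_s: 4.7
position: [0.5451, -0.0561, 0.1784]
orientation: [3.141, 0.005, 3.076]
wrist_force: [0.4, -0.7, 0.1]
width: 0.346
```

```bash
python3 w.py w3.png; python3 wf.py w3.npz|head -5
```

```text
4.75 [ 0.54448224 -0.05575604  0.17622655] [3.14046131e+00 3.05309303e-03 3.07609702e+00] [-0.64829629 -0.62613012 -1.02256482] 0.3444755106157717
collar 86 [ 0.5406 -0.0572  0.1275] [np.float64(0.5418), np.float64(-0.0574)]
white 1194 [ 0.5812 -0.3078  0.0348] [np.float64(0.5815), np.float64(-0.3093)]
red 453 [ 0.4275 -0.2801  0.0347] [np.float64(0.4258), np.float64(-0.2863)]
pegM 6 [ 0.5031 -0.3007  0.0458] [np.float64(0.5031), np.float64(-0.3005)]
housing 1647 [ 0.5215 -0.0555  0.0463] [np.float64(0.5408), np.float64(-0.0573)]
```

View pics/w3.png

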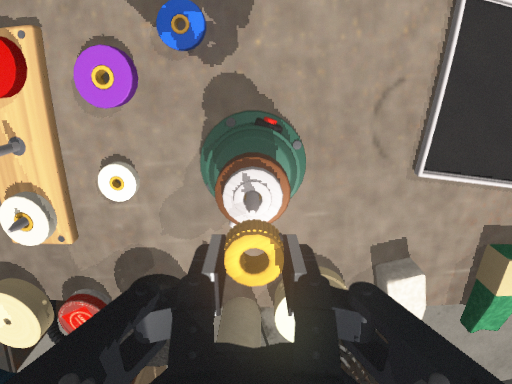

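Emit:
{"method": "carry_out", "body": {
  "deltas": [
    [[-6,18,0],[0,0,0]],
    [[-13,36,0],[0,0,0]],
    [[-13,36,0],[0,0,0]],
    [[-13,36,-5],[0,0,0]],
    [[-13,36,-10],[0,0,0]]
  ]
}}

```text
time_s: 5.17
position: [0.4848, 0.1075, 0.159]
orientation: [3.141, 0.0, 3.075]
wrist_force: [0.9, 0.5, -0.8]
width: 0.344
```

Emit:
{"method": "carry_out", "body": {
  "deltas": [
    [[-13,36,-10],[0,0,0]],
    [[-13,36,-10],[0,0,0]],
    [[-10,28,-20],[0,0,0]],
    [[-6,14,-20],[0,0,0]],
    [[0,0,-20],[0,0,0]]
  ]
}}

```text
time_s: 5.58
position: [0.4417, 0.2224, 0.077]
orientation: [3.142, -0.002, 3.079]
wrist_force: [0.8, -1.5, -1.0]
width: 0.342
```

Emit:
{"method": "carry_out", "body": {
  "deltas": [
    [[0,0,0],[0,0,0]],
    [[0,0,0],[0,0,0]]
  ]
}}

```text
time_s: 5.75
position: [0.4427, 0.2193, 0.0777]
orientation: [-3.139, -0.003, 3.076]
wrist_force: [0.1, 0.2, 0.0]
width: 0.346
```

```bash
python3 w.py w4.png
```

```text
5.8 [0.44372989 0.21955158 0.07943191] [-3.14074769e+00 -2.50600212e-04  3.07583161e+00] [ 0.44100652 -0.39637243  0.00805074] 0.34442505730571776
```

View pics/w4.png

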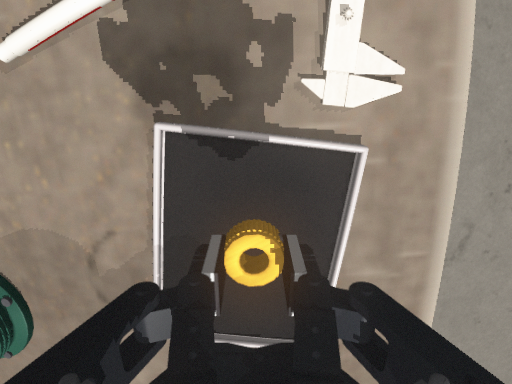

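The collar is held at (253,258), over the tray interior. Next I lower it.

Emit:
{"method": "carry_out", "body": {
  "deltas": [
    [[0,0,-25],[0,0,0]],
    [[0,0,-25],[0,0,0]],
    [[0,0,-12],[0,0,0]],
    [[0,0,-4],[0,0,0]],
    [[0,0,0],[0,0,0]]
  ]
}}

```text
time_s: 6.22
position: [0.4439, 0.2195, 0.0135]
orientation: [-3.141, -0.0, 3.075]
wrist_force: [0.7, 0.3, -0.2]
width: 0.344
```

Emit:
{"method": "carry_out", "body": {
  "deltas": [
    [[0,0,-2],[0,0,0]],
    [[0,0,0],[0,0,0]],
    [[0,0,0],[0,0,0]]
  ]
}}

```text
time_s: 6.47
position: [0.4443, 0.2205, 0.0126]
orientation: [3.14, 0.001, 3.076]
wrist_force: [0.2, 0.0, -0.4]
width: 0.346
```

Emit:
{"method": "carry_out", "body": {
  "deltas": [
    [[0,0,-1],[0,0,0]],
    [[0,0,-1],[0,0,0]],
    [[0,0,0],[0,0,0]]
  ]
}}

```text
time_s: 6.72
position: [0.4436, 0.22, 0.0093]
orientation: [3.141, 0.0, 3.076]
wrist_force: [-0.1, 0.5, -0.6]
width: 0.345
```

Emit:
{"method": "carry_out", "body": {
  "deltas": [
    [[0,0,-1],[0,0,0]],
    [[0,0,0],[0,0,0]],
    [[0,0,0],[0,0,0]]
  ]
}}

```text
time_s: 6.97
position: [0.4438, 0.22, 0.0091]
orientation: [3.141, 0.0, 3.076]
wrist_force: [-3.9, -1.5, 5.0]
width: 0.343
```

Emit:
{"method": "carry_out", "body": {
  "deltas": [
    [[0,0,0],[0,0,0]],
    [[0,0,0],[0,0,0]],
    [[0,0,0],[0,0,0]]
  ],
  "grip": 0.5
}}

```text
time_s: 7.22
position: [0.4436, 0.22, 0.0081]
orientation: [3.141, -0.0, 3.076]
wrist_force: [-0.4, 0.2, -0.3]
width: 0.501
```

Emit:
{"method": "carry_out", "body": {
  "deltas": [
    [[0,0,15],[0,0,0]],
    [[0,0,30],[0,0,0]],
    [[0,0,30],[0,0,0]],
    [[0,0,30],[0,0,0]],
    [[0,0,0],[0,0,0]]
  ],
  "grip": 0.0
}}

```text
time_s: 7.63
position: [0.4464, 0.2215, 0.1203]
orientation: [3.135, 0.008, 3.076]
wrist_force: [0.7, 0.2, 1.0]
width: 1.0
```

```bash
python3 w.py w5.png
python3 - <<'E'
from wf import *
m,im,d=loadw('w5.npz'); X=pts(m,d)
fit(X,[('collar',.444,.22,.016,.03,0,.03)])
g=im.max(-1); M=(g<60)&(X[...,2]<.01)&(X[...,2]>.001)&(abs(X[...,0]-.489)<.12)&(abs(X[...,1]-.21)<.1)
P=X[M]; print(cv2.minAreaRect((P[:,:2]*1000).astype(np.float32)))
E
```

```text
7.6833 [0.44527917 0.22121176 0.11704056] [3.13681113 0.0049599  3.07609238] [ 0.52403636 -0.3339076  -0.55384171] 1.0008464651851559
collar 905 [0.4414 0.2199 0.0202] [np.float64(0.4425), np.float64(0.2198)]
((565.05419921875, 170.83132934570312), (76.68470764160156, 47.97966384887695), 47.40492630004883)
```

View pics/w5.png

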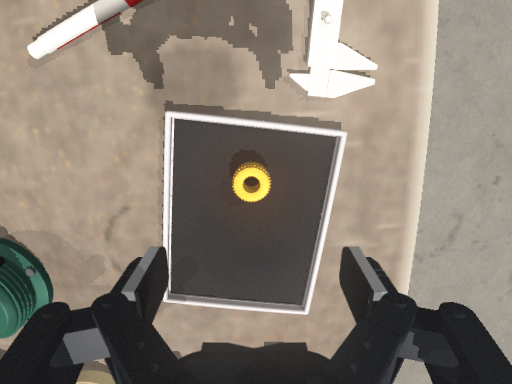

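Collar is flat in the tray at (251,182) in the picture, measured at (0.4425, 0.220) with its top 20–22 mm up. Back for the flange.

Emit:
{"method": "carry_out", "body": {
  "deltas": [
    [[10,-28,20],[0,0,0]],
    [[13,-36,10],[0,0,0]],
    [[13,-36,10],[0,0,0]],
    [[13,-36,10],[0,0,0]],
    [[13,-36,0],[0,0,0]]
  ]
}}

```text
time_s: 8.1
position: [0.5066, 0.0465, 0.1647]
orientation: [3.141, 0.002, 3.077]
wrist_force: [1.5, 0.9, 1.3]
width: 1.0
```

Emit:
{"method": "carry_out", "body": {
  "deltas": [
    [[13,-36,0],[0,0,0]],
    [[13,-36,0],[0,0,0]],
    [[12,-32,0],[0,0,0]],
    [[0,0,0],[0,0,0]],
    [[0,0,-15],[0,0,0]]
  ]
}}

```text
time_s: 8.52
position: [0.5449, -0.0582, 0.1495]
orientation: [-3.141, 0.003, 3.072]
wrist_force: [0.2, 0.5, -0.4]
width: 1.0
```

Emit:
{"method": "carry_out", "body": {
  "deltas": [
    [[0,0,-20],[0,0,0]],
    [[0,0,-20],[0,0,0]],
    [[0,0,-10],[0,0,0]],
    [[0,0,0],[0,0,0]],
    [[0,0,0],[0,0,0]]
  ]
}}

```text
time_s: 8.93
position: [0.5434, -0.0561, 0.098]
orientation: [-3.141, -0.001, 3.076]
wrist_force: [1.1, 0.4, 0.5]
width: 1.0
```

```bash
python3 w.py w6.png
```

```text
8.9833 [ 0.54408169 -0.05600095  0.09913335] [-3.14125218e+00  9.03533949e-04  3.07638303e+00] [0.29192221 0.8322085  0.24844232] 0.999563934073678
```

View pics/w6.png

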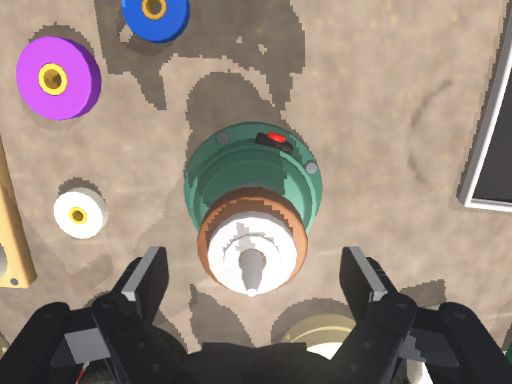

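The flange is centred between the fingers at (252,245). I'll close on it at about 0.097.

Emit:
{"method": "carry_out", "body": {
  "deltas": [
    [[0,0,-2],[0,0,0]],
    [[0,0,0],[0,0,0]],
    [[0,0,0],[0,0,0]],
    [[0,0,0],[0,0,0]],
    [[0,0,0],[0,0,0]]
  ],
  "grip": 0.45,
  "grip_force": 30
}}

```text
time_s: 9.4
position: [0.5439, -0.0562, 0.0968]
orientation: [-3.142, 0.001, 3.076]
wrist_force: [-0.8, -0.6, 1.1]
width: 0.553
```

Emit:
{"method": "carry_out", "body": {
  "deltas": [
    [[0,0,0],[0,0,0]],
    [[0,0,0],[0,0,0]],
    [[0,0,0],[0,0,0]],
    [[0,0,0],[0,0,0]]
  ],
  "grip": 1.0,
  "grip_force": 50
}}

```text
time_s: 9.73
position: [0.544, -0.0562, 0.0974]
orientation: [-3.141, 0.001, 3.076]
wrist_force: [-1.2, -0.3, 5.9]
width: 0.509
```

```bash
python3 w.py w7.png
```

```text
9.7833 [ 0.54397974 -0.05623977  0.09736799] [-3.14132863e+00  1.19329297e-03  3.07606390e+00] [-1.89774282 -1.22090858  5.46301249] 0.5067165829678795
```

View pics/w7.png

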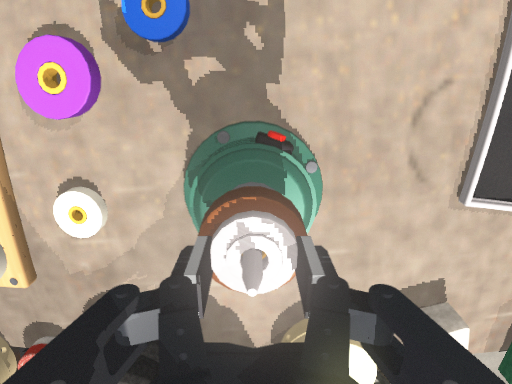

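Emit:
{"method": "carry_out", "body": {
  "deltas": [
    [[0,0,5],[0,0,0]],
    [[0,0,15],[0,0,0]],
    [[0,0,25],[0,0,0]],
    [[0,0,20],[0,0,0]],
    [[0,0,0],[0,0,0]]
  ]
}}

```text
time_s: 10.2
position: [0.5454, -0.0561, 0.166]
orientation: [3.141, 0.007, 3.076]
wrist_force: [-0.1, -0.3, -0.3]
width: 0.508
```

```bash
python3 w.py w8.png
```

```text
10.25 [ 0.54472286 -0.05581803  0.16359833] [3.14040735 0.00388285 3.07599348] [ 0.33759694  0.40637697 -1.94239199] 0.5095500419047464
```

View pics/w8.png

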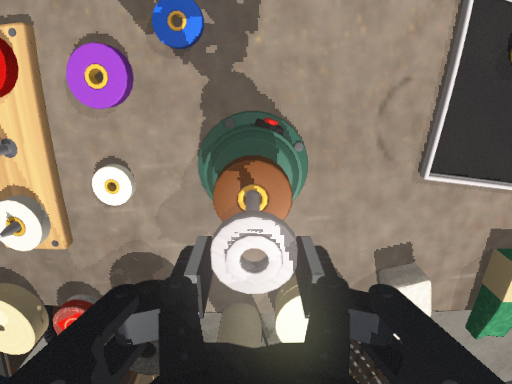

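Emit:
{"method": "carry_out", "body": {
  "deltas": [
    [[0,20,0],[0,0,0]],
    [[-2,38,0],[0,0,0]],
    [[-2,38,0],[0,0,0]],
    [[-2,38,-5],[0,0,0]],
    [[-2,38,-10],[0,0,0]]
  ]
}}

```text
time_s: 10.67
position: [0.5353, 0.1177, 0.1462]
orientation: [3.141, 0.001, 3.076]
wrist_force: [0.8, 0.1, -1.4]
width: 0.506
```

Emit:
{"method": "carry_out", "body": {
  "deltas": [
    [[-2,38,-10],[0,0,0]],
    [[-1,34,-15],[0,0,0]],
    [[0,16,-25],[0,0,0]],
    [[0,0,-30],[0,0,0]],
    [[0,0,0],[0,0,0]]
  ]
}}

```text
time_s: 11.08
position: [0.5281, 0.2033, 0.0578]
orientation: [-3.136, -0.012, 3.077]
wrist_force: [-1.1, -0.4, -3.8]
width: 0.508
```

Emit:
{"method": "carry_out", "body": {
  "deltas": [
    [[0,0,-30],[0,0,0]],
    [[0,0,-20],[0,0,0]],
    [[0,0,-9],[0,0,0]],
    [[0,0,0],[0,0,0]],
    [[0,0,0],[0,0,0]]
  ]
}}

```text
time_s: 11.5
position: [0.5331, 0.2036, 0.0083]
orientation: [-3.141, 0.001, 3.076]
wrist_force: [-0.2, 0.5, 0.5]
width: 0.507
```

```bash
python3 w.py w9.png
```

```text
11.55 [0.53363399 0.20406779 0.00913647] [3.14069708e+00 1.91758104e-03 3.07579018e+00] [ 0.02334572 -0.22425891 -0.09241339] 0.5082219438365787
```

View pics/w9.png

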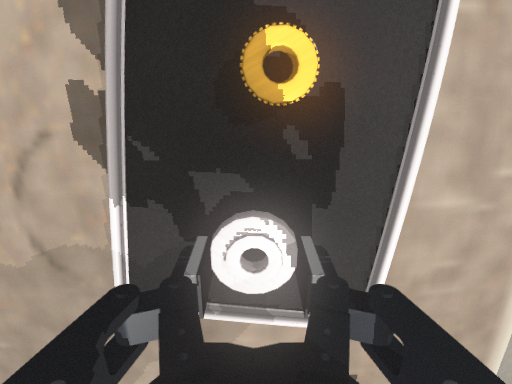

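Emit:
{"method": "carry_out", "body": {
  "deltas": [
    [[0,0,-2],[0,0,0]],
    [[0,0,-2],[0,0,0]],
    [[0,0,-1],[0,0,0]],
    [[0,0,0],[0,0,0]],
    [[0,0,0],[0,0,0]]
  ]
}}

```text
time_s: 11.97
position: [0.5331, 0.2042, 0.0034]
orientation: [3.141, 0.001, 3.076]
wrist_force: [-2.0, 0.4, 5.7]
width: 0.502
```

Emit:
{"method": "carry_out", "body": {
  "deltas": [
    [[0,0,-1],[0,0,0]],
    [[0,0,0],[0,0,0]],
    [[0,0,0],[0,0,0]]
  ]
}}

```text
time_s: 12.22
position: [0.5332, 0.2043, 0.0034]
orientation: [3.141, 0.002, 3.077]
wrist_force: [-5.6, -0.2, 10.6]
width: 0.505
```

Emit:
{"method": "carry_out", "body": {
  "deltas": [
    [[0,0,1],[0,0,0]],
    [[0,0,0],[0,0,0]],
    [[0,0,0],[0,0,0]],
    [[0,0,0],[0,0,0]]
  ],
  "grip": 0.35
}}

```text
time_s: 12.55
position: [0.5325, 0.2038, 0.0018]
orientation: [-3.141, -0.0, 3.076]
wrist_force: [-0.4, -0.0, -0.4]
width: 0.652
```

Emit:
{"method": "carry_out", "body": {
  "deltas": [
    [[0,0,15],[0,0,0]],
    [[0,0,30],[0,0,0]],
    [[0,0,30],[0,0,0]],
    [[0,0,34],[0,0,0]],
    [[0,0,0],[0,0,0]]
  ],
  "grip": 0.0
}}

```text
time_s: 12.97
position: [0.5359, 0.2051, 0.1193]
orientation: [3.136, 0.01, 3.076]
wrist_force: [1.5, 0.8, 2.4]
width: 0.997
```

```bash
python3 w.py w10.png
python3 - <<'E'
from wf import *
m,im,d=loadw('w10.npz'); X=pts(m,d)
fit(X,[('collar',.444,.22,.016,.03,0,.03),('flange',.533,.204,.009,.02,0,.03)])
E
```

```text
13.0167 [0.53470562 0.20497243 0.11582217] [3.13723518 0.00640683 3.07612598] [ 0.00769621  0.01506115 -0.40859468] 1.0003016220773735
collar 1195 [0.4426 0.2199 0.0203] [np.float64(0.4426), np.float64(0.2199)]
flange 1927 [0.5304 0.2043 0.0126] [np.float64(0.5314), np.float64(0.2041)]
```

View pics/w10.png

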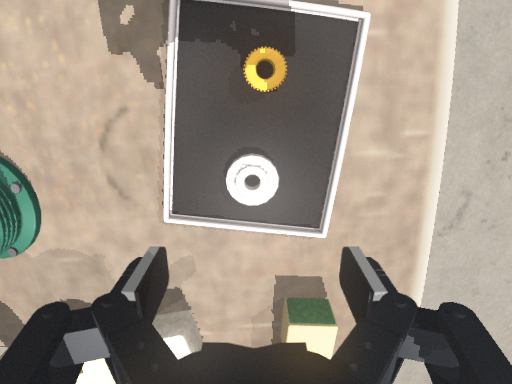

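Collar at (265,69) and flange at (252,180) both lie flat in the tray. Next is the brown wheel.

Emit:
{"method": "carry_out", "body": {
  "deltas": [
    [[0,-18,20],[0,0,0]],
    [[2,-36,15],[0,0,0]],
    [[2,-38,13],[0,0,0]],
    [[2,-38,5],[0,0,0]],
    [[2,-38,0],[0,0,0]]
  ]
}}

```text
time_s: 13.43
position: [0.5409, 0.0346, 0.1652]
orientation: [3.141, 0.002, 3.077]
wrist_force: [1.3, 0.1, 0.3]
width: 0.999
```

Emit:
{"method": "carry_out", "body": {
  "deltas": [
    [[2,-38,0],[0,0,0]],
    [[1,-38,0],[0,0,0]],
    [[0,-16,0],[0,0,0]],
    [[0,0,0],[0,0,0]],
    [[0,0,-20],[0,0,0]]
  ]
}}

```text
time_s: 13.85
position: [0.5453, -0.0573, 0.1472]
orientation: [3.141, 0.006, 3.074]
wrist_force: [1.4, -0.0, 0.4]
width: 1.0
```

Emit:
{"method": "carry_out", "body": {
  "deltas": [
    [[0,0,-25],[0,0,0]],
    [[0,0,-25],[0,0,0]],
    [[0,0,-14],[0,0,0]],
    [[0,0,0],[0,0,0]],
    [[0,0,0],[0,0,0]]
  ]
}}

```text
time_s: 14.27
position: [0.5431, -0.0558, 0.0794]
orientation: [-3.141, -0.002, 3.076]
wrist_force: [0.5, -0.1, 1.0]
width: 0.998
```

```bash
python3 w.py w11.png
```

```text
14.3167 [ 0.54397339 -0.05582141  0.08080935] [-3.14115132e+00  3.32821361e-04  3.07657637e+00] [ 0.67989075 -0.50369727 -0.03695829] 0.9977556571972379
```

View pics/w11.png

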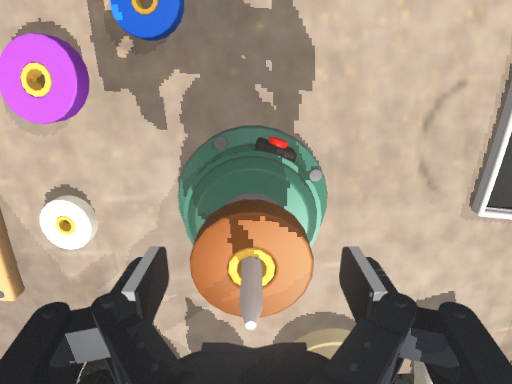

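Emit:
{"method": "carry_out", "body": {
  "deltas": [
    [[0,0,0],[0,0,0]],
    [[0,0,0],[0,0,0]],
    [[0,0,0],[0,0,0]],
    [[0,0,0],[0,0,0]]
  ],
  "grip": 0.3,
  "grip_force": 30
}}

```text
time_s: 14.65
position: [0.5444, -0.0559, 0.0818]
orientation: [3.141, 0.002, 3.076]
wrist_force: [-0.3, 1.3, 5.1]
width: 0.699
```

Emit:
{"method": "carry_out", "body": {
  "deltas": [
    [[0,0,0],[0,0,0]],
    [[0,0,0],[0,0,0]],
    [[0,0,0],[0,0,0]],
    [[0,0,0],[0,0,0]]
  ],
  "grip": 1.0,
  "grip_force": 50
}}

```text
time_s: 14.98
position: [0.5446, -0.0559, 0.0823]
orientation: [3.141, 0.003, 3.076]
wrist_force: [-1.9, 1.2, 7.2]
width: 0.677
```

```bash
python3 w.py w12.png
```

```text
15.0333 [ 0.54459853 -0.05594964  0.08236684] [3.14129835e+00 2.98453603e-03 3.07629748e+00] [-1.62910663  1.19192342  7.370654  ] 0.67359208273629
```

View pics/w12.png

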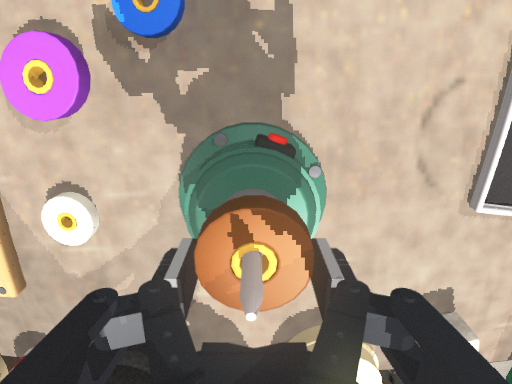

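Emit:
{"method": "carry_out", "body": {
  "deltas": [
    [[0,0,5],[0,0,0]],
    [[0,0,15],[0,0,0]],
    [[0,0,25],[0,0,0]],
    [[0,0,25],[0,0,0]],
    [[0,0,0],[0,0,0]]
  ]
}}

```text
time_s: 15.45
position: [0.5458, -0.0564, 0.1563]
orientation: [3.141, 0.008, 3.076]
wrist_force: [0.4, -0.1, 1.0]
width: 0.673
```

Emit:
{"method": "carry_out", "body": {
  "deltas": [
    [[0,0,0],[0,0,0]],
    [[0,0,0],[0,0,0]]
  ]
}}

```text
time_s: 15.62
position: [0.5433, -0.0559, 0.1496]
orientation: [3.141, -0.001, 3.076]
wrist_force: [0.8, -0.7, -0.5]
width: 0.673
```

```bash
python3 w.py w13.png
python3 - <<'E'
from wf import *
m,im,d=loadw('w13.npz'); X=pts(m,d)
for lo in (.160,.163,.166,.169): fit(X,[('brown',.544,-.056,lo,lo+.006,0,.04)])
fit(X,[('pin',.543,-.057,.118,.137,0,.02)])
fit(X,[('pin',.543,-.057,.09,.118,0,.02)])
E
```

```text
15.6667 [ 0.54306172 -0.05595867  0.14903616] [ 3.14137260e+00 -1.95038668e-03  3.07584548e+00] [-0.51973739 -0.4065858  -0.16882646] 0.6705383496717928
brown 10131 [ 0.539  -0.0556  0.1635] [np.float64(0.5358), np.float64(-0.0555)]
brown 8279 [ 0.5395 -0.0553  0.1639] [np.float64(0.5365), np.float64(-0.0554)]
brown 487 [ 0.5374 -0.057   0.169 ] [np.float64(0.5362), np.float64(-0.0554)]
brown 501 [ 0.5375 -0.0563  0.172 ] [np.float64(0.5355), np.float64(-0.0554)]
```

View pics/w13.png

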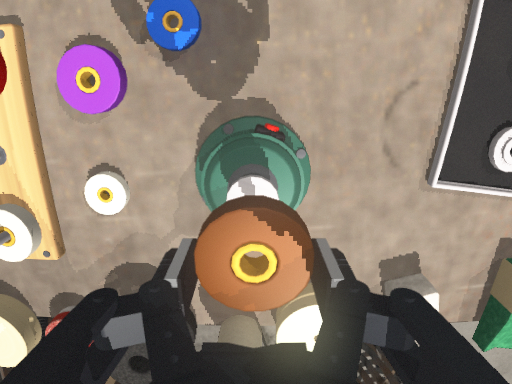

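```bash
cat > bush.py <<'E'
from wf import *
def bush(f,zt,x0,y0,rad=.02,hue=(18,36)):
    m,im,d=loadw(f)
    h=cv2.cvtColor(im,cv2.COLOR_RGB2HSV)
    K=m['K'];
    # project pixels to plane z=zt
    hh,ww=d.shape; u,v=np.meshgrid(np.arange(ww),np.arange(hh))
    p=cv2.undistortPoints(np.stack([u,v],-1).reshape(-1,1,2).astype(float),K,m['distortion']).reshape(hh,ww,2)
    ray=np.dstack([p,np.ones((hh,ww))])@m['R']; c=-m['R'].T@m['t']
    s=(zt-c[2])/ray[...,2]; P=c+ray*s[...,None]
    M=(h[...,0]>=hue[0])&(h[...,0]<=hue[1])&(h[...,1]>130)&(h[...,2]>80)&(np.hypot(P[...,0]-x0,P[...,1]-y0)<rad)
    Q=P[M][:,:2]*1000
    if len(Q)<8: print('few',len(Q)); return
    hull=cv2.convexHull(Q.astype(np.float32)); e=cv2.fitEllipse(hull)
    mm=cv2.moments(hull); print(f,len(Q),'ellipse',np.round(e[0],1),np.round(e[1],1),'hullc',round(mm['m10']/mm['m00'],1),round(mm['m01']/mm['m00'],1))
E
python3 -c "
from bush import *
bush('w13.npz',.166,.543,-.056)
bush('w1.npz',.036,.581,-.309); bush('w1.npz',.036,.423,-.299)
bush('w3.npz',.128+.061,.543,-.056,.025)
"
```

```text
w13.npz 1325 ellipse [540.2 -55.7] [21.8 21.9] hullc 540.1 -55.7
w1.npz 113 ellipse [ 580.6 -308. ] [20.  21.2] hullc 580.4 -307.8
w1.npz 175 ellipse [ 422.2 -298.5] [21.  21.4] hullc 422.3 -298.2
w3.npz 2581 ellipse [541.1 -55.9] [30.7 37.3] hullc 541.2 -55.9
```

Emit:
{"method": "carry_out", "body": {
  "deltas": [
    [[-3,-18,0],[0,0,0]],
    [[-6,-36,0],[0,0,0]],
    [[-6,-36,0],[0,0,0]],
    [[-6,-36,0],[0,0,0]],
    [[-6,-36,0],[0,0,0]]
  ]
}}

```text
time_s: 16.08
position: [0.5156, -0.2192, 0.149]
orientation: [3.141, -0.002, 3.077]
wrist_force: [0.9, -0.9, -0.0]
width: 0.67
```

Emit:
{"method": "carry_out", "body": {
  "deltas": [
    [[-6,-36,0],[0,0,0]],
    [[-5,-32,-10],[0,0,0]],
    [[-3,-18,-10],[0,0,0]],
    [[0,0,-20],[0,0,0]],
    [[0,0,0],[0,0,0]]
  ]
}}

```text
time_s: 16.5
position: [0.4997, -0.3039, 0.1043]
orientation: [3.138, -0.008, 3.073]
wrist_force: [0.5, 0.7, -1.8]
width: 0.676
```

Emit:
{"method": "carry_out", "body": {
  "deltas": [
    [[0,0,0],[0,0,0]],
    [[0,0,0],[0,0,0]],
    [[0,0,0],[0,0,0]]
  ]
}}

```text
time_s: 16.75
position: [0.5033, -0.3037, 0.1115]
orientation: [-3.141, 0.001, 3.077]
wrist_force: [0.1, 0.2, -1.4]
width: 0.674
```

```bash
python3 w.py w14.png; python3 -c "
from bush import *
bush('w14.npz',.109+.017,.502,-.304)
bush('w14.npz',.036,.581,-.309); bush('w14.npz',.036,.423,-.299)
m,im,d=loadw('w14.npz'); X=pts(m,d)
fit(X,[('pegM',.502,-.304,.045,.062,0,.02),('pegW',.581,-.309,.045,.062,0,.02),('pegR',.423,-.299,.045,.062,0,.02)])
"
python3 - <<'E'
from h import *
snap('scene','s14.png'); m,im,d=snap('side','d14.png')
a=cv2.imread('pics/s14.png')[90:230,200:380];b=cv2.imread('pics/d14.png')[200:340,200:380]
cv2.imwrite('pics/c14.png',cv2.resize(cv2.hconcat([a,b]),None,fx=2.2,fy=2.2))
E
```

```text
16.8 [ 0.50343534 -0.3036014   0.11161815] [-3.14112303e+00  1.78479611e-03  3.07716936e+00] [-0.39828784  0.30417697  0.33278106] 0.6735200033213099
w14.npz 1333 ellipse [ 501.4 -303.5] [22.2 22.3] hullc 501.4 -303.5
w14.npz 470 ellipse [ 569.8 -308.1] [16.1 30.1] hullc 569.7 -308.1
w14.npz 488 ellipse [ 422.  -299.7] [21.1 21.5] hullc 422.1 -299.7
pegR 184 [ 0.422  -0.3     0.0515] [np.float64(0.4222), np.float64(-0.3)]
```

View pics/w14.png

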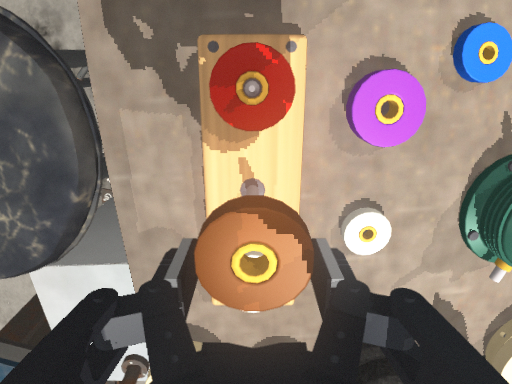

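View pics/c14.png

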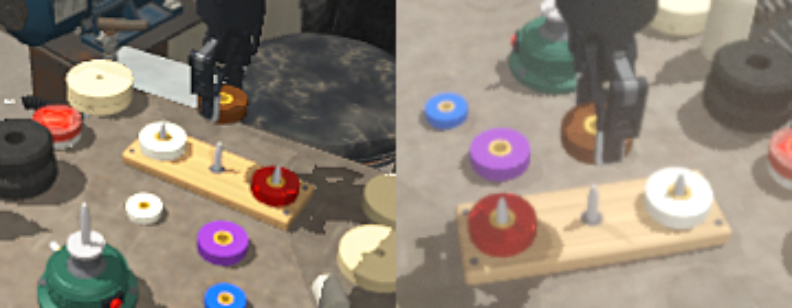

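Wrist view: held brown bush at (254,263), middle peg at (253,188), so they line up to within about 1 mm. I shift y by −1 mm and lower.

Emit:
{"method": "carry_out", "body": {
  "deltas": [
    [[0,-1,-20],[0,0,0]],
    [[0,0,-20],[0,0,0]],
    [[0,0,-12],[0,0,0]],
    [[0,0,-6],[0,0,0]],
    [[0,0,0],[0,0,0]]
  ]
}}

```text
time_s: 17.32
position: [0.502, -0.3046, 0.051]
orientation: [3.141, -0.002, 3.076]
wrist_force: [0.6, -0.1, -0.8]
width: 0.669
```

```bash
python3 w.py w15.png
```

```text
17.3667 [ 0.50262557 -0.30503715  0.05234878] [-3.14137830e+00 -6.09231548e-04  3.07625778e+00] [-0.06046052 -0.35056798  0.25885538] 0.678055212566667
```

View pics/w15.png

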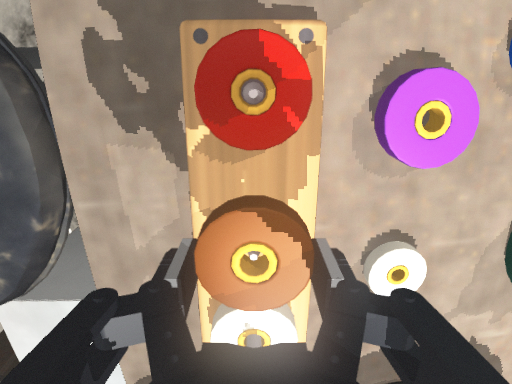

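The peg tip shows inside the bore at (253,258). Continue down.

Emit:
{"method": "carry_out", "body": {
  "deltas": [
    [[0,0,-8],[0,0,0]],
    [[0,0,-8],[0,0,0]],
    [[0,0,-8],[0,0,0]],
    [[0,0,-5],[0,0,0]],
    [[0,0,0],[0,0,0]]
  ]
}}

```text
time_s: 17.78
position: [0.5017, -0.3047, 0.0214]
orientation: [3.141, -0.003, 3.076]
wrist_force: [-0.2, -0.4, -0.4]
width: 0.676
```

Emit:
{"method": "carry_out", "body": {
  "deltas": [
    [[0,0,-1],[0,0,0]],
    [[0,0,-1],[0,0,0]],
    [[0,0,0],[0,0,0]],
    [[0,0,0],[0,0,0]]
  ]
}}

```text
time_s: 18.12
position: [0.5028, -0.3051, 0.0216]
orientation: [-3.142, 0.0, 3.076]
wrist_force: [-0.5, -0.1, 0.0]
width: 0.675
```

Emit:
{"method": "carry_out", "body": {
  "deltas": [
    [[0,0,-1],[0,0,0]],
    [[0,0,0],[0,0,0]],
    [[0,0,0],[0,0,0]]
  ]
}}

```text
time_s: 18.37
position: [0.5028, -0.3051, 0.0205]
orientation: [-3.141, 0.0, 3.076]
wrist_force: [-0.1, -0.8, 0.0]
width: 0.677
```

Emit:
{"method": "carry_out", "body": {
  "deltas": [
    [[0,0,-1],[0,0,0]],
    [[0,0,0],[0,0,0]],
    [[0,0,0],[0,0,0]]
  ]
}}

```text
time_s: 18.62
position: [0.5029, -0.3051, 0.0205]
orientation: [-3.141, 0.001, 3.076]
wrist_force: [-2.7, 1.5, 5.3]
width: 0.672
```

Emit:
{"method": "carry_out", "body": {
  "deltas": [
    [[0,0,0],[0,0,0]],
    [[0,0,0],[0,0,0]],
    [[0,0,0],[0,0,0]],
    [[0,0,0],[0,0,0]]
  ],
  "grip": 0.0
}}

```text
time_s: 18.95
position: [0.5025, -0.305, 0.019]
orientation: [3.141, -0.0, 3.076]
wrist_force: [1.1, -1.1, -0.2]
width: 1.001
```

Emit:
{"method": "carry_out", "body": {
  "deltas": [
    [[0,0,15],[0,0,0]],
    [[0,0,25],[0,0,0]],
    [[0,0,30],[0,0,0]],
    [[0,0,0],[0,0,0]],
    [[0,0,0],[0,0,0]]
  ]
}}

```text
time_s: 19.37
position: [0.5039, -0.3055, 0.0916]
orientation: [-3.141, 0.004, 3.076]
wrist_force: [0.3, 0.8, -0.5]
width: 0.999
```

```bash
python3 w.py w16.png; python3 -c "
from bush import *
bush('w16.npz',.036,.502,-.304); bush('w16.npz',.036,.422,-.2997)
m,im,d=loadw('w16.npz'); X=pts(m,d)
fit(X,[('brown',.502,-.304,.030,.041,0.009,.035)])
"
```

```text
19.4167 [ 0.50297727 -0.30498404  0.08968165] [3.14132876e+00 1.28911553e-03 3.07585069e+00] [-0.34836262  0.02307309 -0.49064241] 1.0033613446785707
w16.npz 387 ellipse [ 500.8 -304.9] [21.7 22. ] hullc 500.6 -304.9
w16.npz 554 ellipse [ 422.  -299.8] [21.2 21.5] hullc 422.1 -299.8
brown 4751 [ 0.4993 -0.3051  0.0343] [np.float64(0.5013), np.float64(-0.3052)]
```

View pics/w16.png

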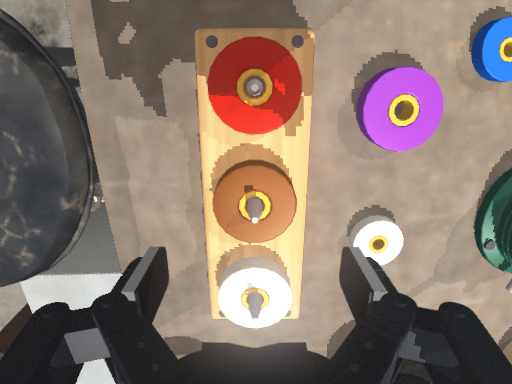

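Brown wheel is seated flat on the middle peg at (254,203) and red is untouched. White wheel is at (255,295), so move over it.

Emit:
{"method": "carry_out", "body": {
  "deltas": [
    [[30,-2,0],[0,0,0]],
    [[35,-2,0],[0,0,0]],
    [[15,-1,0],[0,0,0]],
    [[0,0,-10],[0,0,0]],
    [[0,0,-20],[0,0,0]]
  ]
}}

```text
time_s: 19.83
position: [0.5839, -0.3103, 0.0594]
orientation: [-3.141, 0.002, 3.076]
wrist_force: [0.4, -0.4, -0.1]
width: 1.004
```

Emit:
{"method": "carry_out", "body": {
  "deltas": [
    [[0,0,-5],[0,0,0]],
    [[0,0,0],[0,0,0]],
    [[0,0,0],[0,0,0]]
  ]
}}

```text
time_s: 20.08
position: [0.5818, -0.3101, 0.0537]
orientation: [-3.142, -0.002, 3.076]
wrist_force: [0.7, 0.7, 0.2]
width: 0.999
```

```bash
python3 w.py w17.png; python3 -c "
from bush import *
bush('w17.npz',.036,.582,-.310); bush('w17.npz',.036,.502,-.304)
"
```

```text
20.1333 [ 0.5824697  -0.31028445  0.05487461] [-3.14113507e+00  1.86550110e-04  3.07592955e+00] [ 0.45737504 -0.55575025  0.86623534] 1.0042833172109416
w17.npz 335 ellipse [ 580.9 -309.9] [20.9 21.3] hullc 580.9 -309.9
w17.npz 1017 ellipse [ 501.6 -305.1] [21.8 22.2] hullc 501.6 -305.1
```

View pics/w17.png

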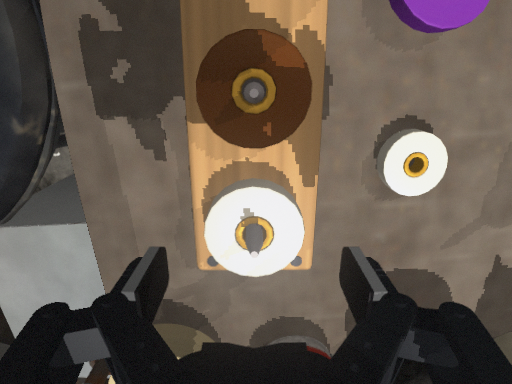

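Emit:
{"method": "carry_out", "body": {
  "deltas": [
    [[0,0,-12],[0,0,0]],
    [[0,0,-12],[0,0,0]],
    [[0,0,-10],[0,0,0]],
    [[0,0,0],[0,0,0]],
    [[0,0,0],[0,0,0]]
  ]
}}

```text
time_s: 20.55
position: [0.5818, -0.3099, 0.0188]
orientation: [3.141, -0.002, 3.076]
wrist_force: [0.8, 0.1, 0.1]
width: 0.998
```

Emit:
{"method": "carry_out", "body": {
  "deltas": [
    [[0,0,0],[0,0,0]],
    [[0,0,0],[0,0,0]],
    [[0,0,0],[0,0,0]]
  ],
  "grip": 0.28,
  "grip_force": 30
}}

```text
time_s: 20.8
position: [0.5831, -0.3101, 0.021]
orientation: [-3.141, 0.001, 3.076]
wrist_force: [0.3, -0.7, -0.2]
width: 0.717
```

Emit:
{"method": "carry_out", "body": {
  "deltas": [
    [[0,0,0],[0,0,0]],
    [[0,0,0],[0,0,0]],
    [[0,0,0],[0,0,0]],
    [[0,0,0],[0,0,0]]
  ],
  "grip": 1.0,
  "grip_force": 50
}}

```text
time_s: 21.13
position: [0.5835, -0.3104, 0.0219]
orientation: [-3.141, 0.002, 3.076]
wrist_force: [0.3, 1.6, 5.1]
width: 0.681
```

Emit:
{"method": "carry_out", "body": {
  "deltas": [
    [[0,0,8],[0,0,0]],
    [[0,0,30],[0,0,0]],
    [[0,0,35],[0,0,0]],
    [[-1,10,35],[0,0,0]],
    [[-3,22,30],[0,0,0]]
  ]
}}

```text
time_s: 21.55
position: [0.5783, -0.2794, 0.1603]
orientation: [-3.141, 0.0, 3.074]
wrist_force: [2.6, 0.6, 0.1]
width: 0.679
```

Emit:
{"method": "carry_out", "body": {
  "deltas": [
    [[-6,40,4],[0,0,0]],
    [[-6,40,0],[0,0,0]],
    [[-6,40,0],[0,0,0]],
    [[-6,40,0],[0,0,0]],
    [[-5,36,0],[0,0,0]]
  ]
}}

```text
time_s: 21.97
position: [0.5487, -0.08, 0.1623]
orientation: [3.141, -0.0, 3.076]
wrist_force: [0.4, -0.5, -0.4]
width: 0.674
```

Emit:
{"method": "carry_out", "body": {
  "deltas": [
    [[-4,18,0],[0,0,0]],
    [[-1,8,0],[0,0,0]],
    [[0,0,0],[0,0,0]],
    [[0,0,0],[0,0,0]],
    [[0,0,0],[0,0,0]]
  ]
}}

```text
time_s: 22.38
position: [0.5447, -0.0569, 0.1621]
orientation: [-3.141, -0.0, 3.075]
wrist_force: [-0.0, -1.0, -0.5]
width: 0.676
```

```bash
python3 w.py w18.png
python3 - <<'E'
from h import *
snap('scene','s18.png'); m,im,d=snap('side','d18.png')
a=cv2.imread('pics/s18.png')[110:250,170:330];b=cv2.imread('pics/d18.png')[130:270,190:350]
cv2.imwrite('pics/c18.png',cv2.resize(cv2.hconcat([a,b]),None,fx=2.4,fy=2.4,interpolation=cv2.INTER_CUBIC))
E
```

```text
22.4333 [ 0.5447029  -0.05703568  0.16210787] [-3.14145472e+00 -4.44523528e-04  3.07463919e+00] [-0.0918593  -1.10895704 -0.67345947] 0.6766853008662381
```

View pics/w18.png

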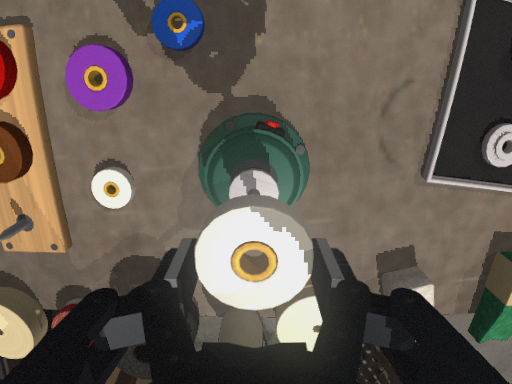

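View pics/c18.png

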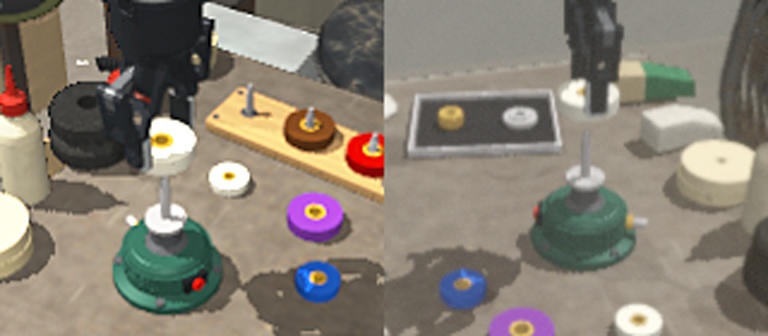

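Emit:
{"method": "carry_out", "body": {
  "deltas": [
    [[0,0.5,-12],[0,0,0]],
    [[0,0,-12],[0,0,0]],
    [[0,0,-8],[0,0,0]],
    [[0,0,-3],[0,0,0]],
    [[0,0,0],[0,0,0]]
  ]
}}

```text
time_s: 22.95
position: [0.5438, -0.0557, 0.1254]
orientation: [-3.141, -0.003, 3.076]
wrist_force: [-0.1, -0.5, 0.0]
width: 0.677
```

```bash
python3 w.py w19.png
```

```text
23.0 [ 0.5443156  -0.05572106  0.12652217] [-3.14109537e+00 -1.30420255e-03  3.07590951e+00] [ 0.08928586 -0.02656944  0.10450142] 0.6733109669270368
```

View pics/w19.png

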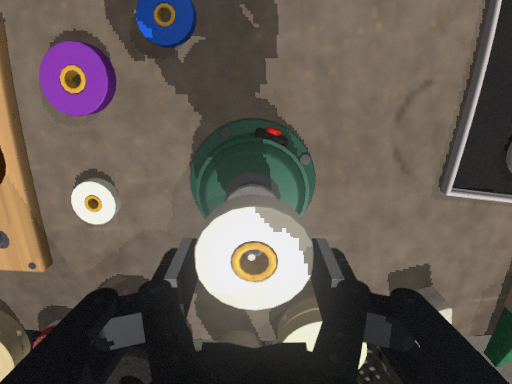

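Emit:
{"method": "carry_out", "body": {
  "deltas": [
    [[0,0,-10],[0,0,0]],
    [[0,0,-10],[0,0,0]],
    [[0,0,-10],[0,0,0]],
    [[0,0,-8],[0,0,0]],
    [[0,0,0],[0,0,0]]
  ]
}}

```text
time_s: 23.42
position: [0.5433, -0.0555, 0.0863]
orientation: [-3.141, -0.004, 3.076]
wrist_force: [-0.1, 0.8, -0.7]
width: 0.677
```

Emit:
{"method": "carry_out", "body": {
  "deltas": [
    [[0,0,-2],[0,0,0]],
    [[0,0,-1],[0,0,0]],
    [[0,0,0],[0,0,0]],
    [[0,0,0],[0,0,0]]
  ]
}}

```text
time_s: 23.75
position: [0.5449, -0.0555, 0.0867]
orientation: [3.141, 0.001, 3.076]
wrist_force: [-0.5, -0.1, -0.8]
width: 0.681
```

Emit:
{"method": "carry_out", "body": {
  "deltas": [
    [[0,0,-1],[0,0,0]],
    [[0,0,0],[0,0,0]],
    [[0,0,0],[0,0,0]]
  ]
}}

```text
time_s: 24.0
position: [0.5447, -0.0555, 0.0854]
orientation: [3.141, 0.0, 3.076]
wrist_force: [0.3, 0.1, -0.4]
width: 0.675
```

Emit:
{"method": "carry_out", "body": {
  "deltas": [
    [[0,0,-1],[0,0,0]],
    [[0,0,0],[0,0,0]],
    [[0,0,0],[0,0,0]]
  ]
}}

```text
time_s: 24.25
position: [0.5446, -0.0556, 0.0842]
orientation: [3.142, -0.0, 3.076]
wrist_force: [-0.9, 0.0, -0.6]
width: 0.679
```

Emit:
{"method": "carry_out", "body": {
  "deltas": [
    [[0,0,-1],[0,0,0]],
    [[0,0,0],[0,0,0]],
    [[0,0,0],[0,0,0]]
  ]
}}

```text
time_s: 24.5
position: [0.5448, -0.0556, 0.0839]
orientation: [-3.142, 0.001, 3.076]
wrist_force: [-2.1, 1.5, 4.4]
width: 0.676
```

Emit:
{"method": "carry_out", "body": {
  "deltas": [
    [[0,0,-1],[0,0,0]],
    [[0,0,0],[0,0,0]],
    [[0,0,0],[0,0,0]]
  ]
}}

```text
time_s: 24.75
position: [0.5449, -0.0556, 0.0839]
orientation: [-3.141, 0.001, 3.076]
wrist_force: [-5.4, 0.8, 9.1]
width: 0.677
```

Emit:
{"method": "carry_out", "body": {
  "deltas": [
    [[0,0,1],[0,0,0]],
    [[0,0,0],[0,0,0]],
    [[0,0,0],[0,0,0]],
    [[0,0,0],[0,0,0]],
    [[0,0,0],[0,0,0]]
  ],
  "grip": 0.0
}}

```text
time_s: 25.17
position: [0.5445, -0.0556, 0.0829]
orientation: [3.142, -0.001, 3.076]
wrist_force: [1.4, 0.6, -0.6]
width: 1.0
```

Emit:
{"method": "carry_out", "body": {
  "deltas": [
    [[0,0,15],[0,0,0]],
    [[0,0,25],[0,0,0]],
    [[0,0,30],[0,0,0]],
    [[0,0,10],[0,0,0]],
    [[0,0,0],[0,0,0]]
  ]
}}

```text
time_s: 25.58
position: [0.5463, -0.0556, 0.1671]
orientation: [3.141, 0.006, 3.076]
wrist_force: [0.5, 0.0, 0.2]
width: 1.001
```

```bash
python3 w.py w20.png; python3 -c "
from bush import *
m,im,d=loadw('w20.npz'); X=pts(m,d)
fit(X,[('white',.5438,-.0565,.090,.104,0.009,.035)])
bush('w20.npz',.098,.5438,-.0565)
"
```

```text
25.6333 [ 0.54540984 -0.05538026  0.16468871] [3.14057466e+00 2.81602289e-03 3.07588567e+00] [-0.07449611  0.24249059 -0.66995305] 1.0005181235452265
white 4207 [ 0.541  -0.0553  0.0963] [np.float64(0.5433), np.float64(-0.0557)]
w20.npz 213 ellipse [543.  -55.4] [20.6 21.5] hullc 542.7 -55.1
```

View pics/w20.png

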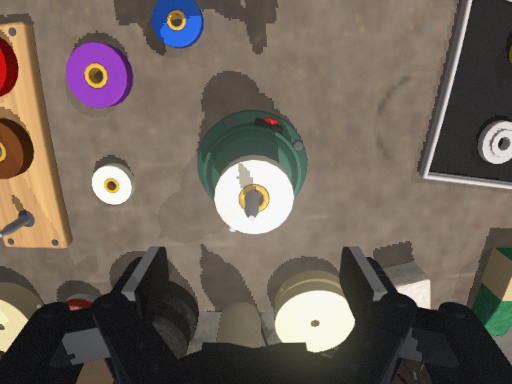

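White wheel is down on the seat at (254,195), bush around the pin. Now the flange.

Emit:
{"method": "carry_out", "body": {
  "deltas": [
    [[0,20,0],[0,0,0]],
    [[-2,38,0],[0,0,0]],
    [[-2,38,0],[0,0,0]],
    [[-2,38,-5],[0,0,0]],
    [[-2,38,-10],[0,0,0]]
  ]
}}

```text
time_s: 26.05
position: [0.5364, 0.1181, 0.1479]
orientation: [3.141, 0.0, 3.075]
wrist_force: [1.1, 0.7, 0.6]
width: 1.0
```

Emit:
{"method": "carry_out", "body": {
  "deltas": [
    [[-2,38,-10],[0,0,0]],
    [[-1.5,34,-15],[0,0,0]],
    [[0,15.5,-25],[0,0,0]],
    [[0,0,-30],[0,0,0]],
    [[0,0,-20],[0,0,0]]
  ]
}}

```text
time_s: 26.47
position: [0.531, 0.2044, 0.0435]
orientation: [-3.139, -0.005, 3.078]
wrist_force: [0.1, -0.7, -0.2]
width: 0.999
```

Emit:
{"method": "carry_out", "body": {
  "deltas": [
    [[0,0,-20],[0,0,0]],
    [[0,0,-15],[0,0,0]],
    [[0,0,0],[0,0,0]],
    [[0,0,0],[0,0,0]]
  ]
}}

```text
time_s: 26.8
position: [0.5322, 0.2032, 0.0116]
orientation: [-3.139, -0.003, 3.076]
wrist_force: [0.6, 0.1, 0.7]
width: 0.999
```

```bash
python3 w.py w21.png
```

```text
26.85 [0.53313348 0.20371868 0.01322353] [-3.14086224e+00 -2.94396079e-04  3.07605225e+00] [-0.24664475 -0.35866191  0.35252599] 0.9995475008666231
```

View pics/w21.png

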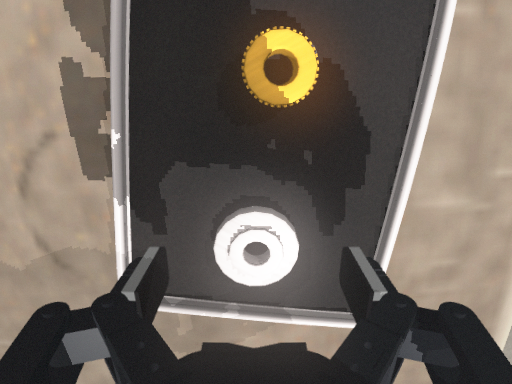

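Emit:
{"method": "carry_out", "body": {
  "deltas": [
    [[0,0,-6],[0,0,0]],
    [[0,0,-4.5],[0,0,0]],
    [[0,0,0],[0,0,0]],
    [[0,0,0],[0,0,0]],
    [[0,0,0],[0,0,0]]
  ],
  "grip": 0.4,
  "grip_force": 30
}}

```text
time_s: 27.27
position: [0.5333, 0.204, 0.0031]
orientation: [3.141, 0.0, 3.076]
wrist_force: [-0.1, 0.0, -0.5]
width: 0.601
```

Emit:
{"method": "carry_out", "body": {
  "deltas": [
    [[0,0,0],[0,0,0]],
    [[0,0,0],[0,0,0]],
    [[0,0,0],[0,0,0]],
    [[0,0,0],[0,0,0]]
  ],
  "grip": 1.0,
  "grip_force": 50
}}

```text
time_s: 27.6
position: [0.5337, 0.2042, 0.0038]
orientation: [3.141, 0.001, 3.076]
wrist_force: [-1.7, -1.4, 5.5]
width: 0.507
```

Emit:
{"method": "carry_out", "body": {
  "deltas": [
    [[0,0,10],[0,0,0]],
    [[0,0,30],[0,0,0]],
    [[0,0,30],[0,0,0]],
    [[0,0,30],[0,0,0]],
    [[0,0,30],[0,0,0]]
  ]
}}

```text
time_s: 28.02
position: [0.5327, 0.2037, 0.1341]
orientation: [-3.141, -0.001, 3.076]
wrist_force: [0.6, 0.3, -1.1]
width: 0.503
```

```bash
python3 w.py w22.png
```

```text
28.0667 [0.53554676 0.20456412 0.14191632] [3.13741293 0.00859658 3.07633148] [ 0.63535156 -0.40003065  6.02401013] 0.5061507151985413
```

View pics/w22.png

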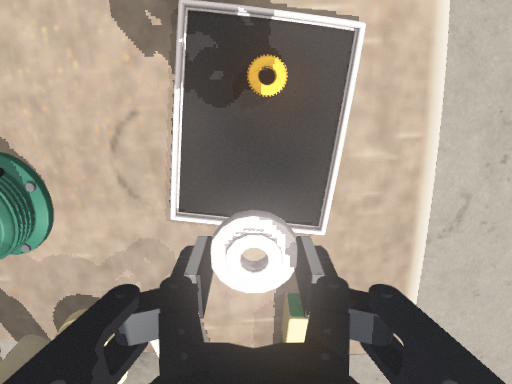

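Emit:
{"method": "carry_out", "body": {
  "deltas": [
    [[0,-18,15],[0,0,0]],
    [[2,-36,15],[0,0,0]],
    [[2,-38,0],[0,0,0]],
    [[2,-38,0],[0,0,0]],
    [[2,-38,0],[0,0,0]]
  ]
}}

```text
time_s: 28.48
position: [0.5408, 0.0346, 0.163]
orientation: [3.141, 0.0, 3.077]
wrist_force: [1.3, 0.3, -0.9]
width: 0.509
```

Emit:
{"method": "carry_out", "body": {
  "deltas": [
    [[2,-38,0],[0,0,0]],
    [[0.7,-36,0],[0,0,0]],
    [[0,-18,0],[0,0,0]],
    [[0,0,0],[0,0,0]],
    [[0,0,0],[0,0,0]]
  ]
}}

```text
time_s: 28.9
position: [0.5435, -0.057, 0.1625]
orientation: [3.141, -0.001, 3.074]
wrist_force: [-0.1, 0.3, -1.0]
width: 0.51
```

Emit:
{"method": "carry_out", "body": {
  "deltas": [
    [[0,0,-14],[0,0,0]],
    [[0,0,-8],[0,0,0]],
    [[0,0,0],[0,0,0]],
    [[0,0,0],[0,0,0]]
  ]
}}

```text
time_s: 29.23
position: [0.5435, -0.0554, 0.1401]
orientation: [-3.141, -0.002, 3.077]
wrist_force: [0.3, 0.7, -0.7]
width: 0.505
```

```bash
python3 w.py w23.png
```

```text
29.2833 [ 0.54389146 -0.05548332  0.14090403] [-3.14133418e+00 -2.25593489e-04  3.07703919e+00] [ 0.57699164  0.20953287 -0.31768954] 0.5076070160002091
```

View pics/w23.png

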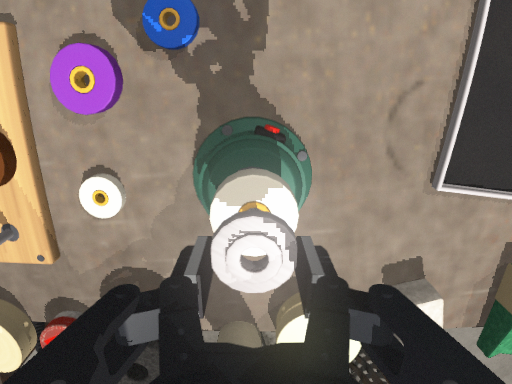

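Emit:
{"method": "carry_out", "body": {
  "deltas": [
    [[0,-0.5,-6],[0,0,0]],
    [[0,0,-6],[0,0,0]],
    [[0,0,-4],[0,0,0]],
    [[0,0,0],[0,0,0]],
    [[0,0,0],[0,0,0]]
  ]
}}

```text
time_s: 29.7
position: [0.5437, -0.0566, 0.1243]
orientation: [-3.141, -0.001, 3.076]
wrist_force: [-0.7, -0.2, -1.5]
width: 0.507
```

Emit:
{"method": "carry_out", "body": {
  "deltas": [
    [[0,0,-8],[0,0,0]],
    [[0,0,-8],[0,0,0]],
    [[0,0,-6],[0,0,0]],
    [[0,0,-2],[0,0,0]],
    [[0,0,0],[0,0,0]]
  ]
}}

```text
time_s: 30.12
position: [0.5433, -0.0566, 0.0996]
orientation: [-3.141, -0.002, 3.076]
wrist_force: [-0.1, -0.2, -1.1]
width: 0.506
```

Emit:
{"method": "carry_out", "body": {
  "deltas": [
    [[0,0,-1],[0,0,0]],
    [[0,0,0],[0,0,0]],
    [[0,0,0],[0,0,0]]
  ]
}}

```text
time_s: 30.37
position: [0.544, -0.0565, 0.1001]
orientation: [3.141, 0.001, 3.076]
wrist_force: [-0.3, 0.1, -1.2]
width: 0.509
```

Emit:
{"method": "carry_out", "body": {
  "deltas": [
    [[0,0,-1],[0,0,0]],
    [[0,0,-1],[0,0,0]],
    [[0,0,0],[0,0,0]],
    [[0,0,0],[0,0,0]]
  ]
}}

```text
time_s: 30.7
position: [0.544, -0.0565, 0.0979]
orientation: [3.141, 0.0, 3.076]
wrist_force: [0.1, 0.4, -0.4]
width: 0.505
```

Emit:
{"method": "carry_out", "body": {
  "deltas": [
    [[0,0,-1],[0,0,0]],
    [[0,0,0],[0,0,0]],
    [[0,0,0],[0,0,0]]
  ]
}}

```text
time_s: 30.95
position: [0.5441, -0.0566, 0.0978]
orientation: [-3.142, 0.001, 3.076]
wrist_force: [-1.7, 1.2, 5.1]
width: 0.506
```

Seated at 0.0978, as expected. Release.

Emit:
{"method": "carry_out", "body": {
  "deltas": [
    [[0,0,0],[0,0,0]],
    [[0,0,0],[0,0,0]],
    [[0,0,0],[0,0,0]],
    [[0,0,0],[0,0,0]]
  ],
  "grip": 0.0
}}

```text
time_s: 31.28
position: [0.5437, -0.0566, 0.0963]
orientation: [-3.142, -0.001, 3.076]
wrist_force: [0.3, -1.3, 1.0]
width: 1.002
```

Emit:
{"method": "carry_out", "body": {
  "deltas": [
    [[0,0,15],[0,0,0]],
    [[0,0,25],[0,0,0]],
    [[0,0,25],[0,0,0]],
    [[0,0,0],[0,0,0]],
    [[0,0,0],[0,0,0]]
  ]
}}

```text
time_s: 31.7
position: [0.5447, -0.0564, 0.1635]
orientation: [3.141, 0.003, 3.076]
wrist_force: [-0.6, 0.9, -1.2]
width: 1.003
```

```bash
python3 w.py w24.png; python3 -c "
from bush import *
m,im,d=loadw('w24.npz'); X=pts(m,d)
fit(X,[('flange',.5438,-.0565,.105,.113,0.007,.028)])
"
```

```text
31.75 [ 0.54397936 -0.0563752   0.1617957 ] [3.14089859e+00 4.96582528e-04 3.07587272e+00] [ 0.1419222   0.21773512 -0.72973989] 1.000952398984117
flange 2308 [ 0.5408 -0.0566  0.1068] [np.float64(0.5425), np.float64(-0.0567)]
```

View pics/w24.png

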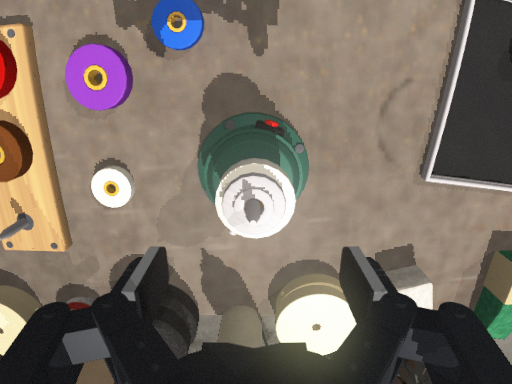

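Flange is down on the white wheel at (255,203). Now the collar.

Emit:
{"method": "carry_out", "body": {
  "deltas": [
    [[-6,18,0],[0,0,0]],
    [[-13,36,0],[0,0,0]],
    [[-13,36,0],[0,0,0]],
    [[-13,36,0],[0,0,0]],
    [[-13,36,-10],[0,0,0]]
  ]
}}

```text
time_s: 32.17
position: [0.4854, 0.1067, 0.1523]
orientation: [3.141, 0.001, 3.075]
wrist_force: [1.6, 0.8, 0.1]
width: 1.003
```

Emit:
{"method": "carry_out", "body": {
  "deltas": [
    [[-13,36,-10],[0,0,0]],
    [[-13,36,-10],[0,0,0]],
    [[-10,28,-20],[0,0,0]],
    [[-6,14.5,-30],[0,0,0]],
    [[0,0,-25],[0,0,0]]
  ]
}}

```text
time_s: 32.58
position: [0.4419, 0.2222, 0.0541]
orientation: [-3.141, -0.002, 3.079]
wrist_force: [0.7, -0.0, -1.4]
width: 0.999
```

Emit:
{"method": "carry_out", "body": {
  "deltas": [
    [[0,0,-15],[0,0,0]],
    [[0,0,0],[0,0,0]],
    [[0,0,0],[0,0,0]],
    [[0,0,0],[0,0,0]]
  ]
}}

```text
time_s: 32.92
position: [0.4444, 0.22, 0.0427]
orientation: [3.141, 0.001, 3.076]
wrist_force: [-0.5, -1.0, 0.2]
width: 1.001
```

```bash
python3 w.py w25.png
```

```text
32.9667 [0.4446332  0.22021704 0.04315614] [3.14026981e+00 1.59923716e-03 3.07564601e+00] [-0.14668574  0.5388828   0.63080164] 1.0029497836443535
```

View pics/w25.png

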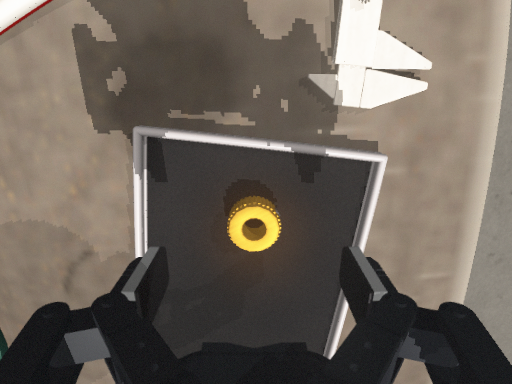

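Emit:
{"method": "carry_out", "body": {
  "deltas": [
    [[0,0,0],[0,0,0]],
    [[0,0,-10],[0,0,0]],
    [[0,0,-13],[0,0,0]],
    [[0,0,-9],[0,0,0]],
    [[0,0,0],[0,0,0]]
  ],
  "grip": 0.4
}}

```text
time_s: 33.38
position: [0.4427, 0.2189, 0.0073]
orientation: [-3.139, -0.003, 3.075]
wrist_force: [-1.4, -0.2, -0.4]
width: 0.602
```

Emit:
{"method": "carry_out", "body": {
  "deltas": [
    [[0,0,0],[0,0,0]],
    [[0,0,0],[0,0,0]],
    [[0,0,0],[0,0,0]]
  ],
  "grip": 0.6,
  "grip_force": 30
}}

```text
time_s: 33.63
position: [0.4443, 0.2203, 0.0105]
orientation: [3.141, 0.001, 3.076]
wrist_force: [0.6, 0.3, -0.1]
width: 0.398
```

Emit:
{"method": "carry_out", "body": {
  "deltas": [
    [[0,0,0],[0,0,0]],
    [[0,0,0],[0,0,0]],
    [[0,0,0],[0,0,0]],
    [[0,0,0],[0,0,0]]
  ],
  "grip": 1.0,
  "grip_force": 40
}}

```text
time_s: 33.97
position: [0.4444, 0.2203, 0.0108]
orientation: [3.141, 0.001, 3.076]
wrist_force: [-1.4, -1.6, 5.6]
width: 0.343
```

Emit:
{"method": "carry_out", "body": {
  "deltas": [
    [[0,0,10],[0,0,0]],
    [[0,0,30],[0,0,0]],
    [[0,0,35],[0,0,0]],
    [[0,0,35],[0,0,0]],
    [[0,0,35],[0,0,0]]
  ]
}}

```text
time_s: 34.38
position: [0.4435, 0.2196, 0.1566]
orientation: [3.142, -0.0, 3.076]
wrist_force: [0.8, 0.2, -0.5]
width: 0.341
```

```bash
python3 w.py w26.png
```

```text
34.4333 [0.44640744 0.2208469  0.16517696] [3.13535413 0.00945109 3.07614964] [ 1.09246675 -0.21723881  8.13311073] 0.3405961505436077
```

View pics/w26.png

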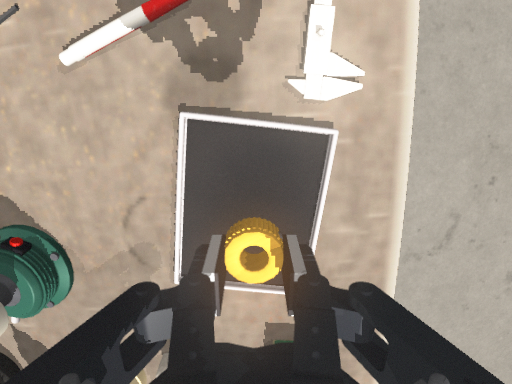

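Emit:
{"method": "carry_out", "body": {
  "deltas": [
    [[6,-18,4],[0,0,0]],
    [[13,-36,0],[0,0,0]],
    [[13,-36,0],[0,0,0]],
    [[13,-36,0],[0,0,0]],
    [[13,-36,0],[0,0,0]]
  ]
}}

```text
time_s: 34.85
position: [0.502, 0.0565, 0.159]
orientation: [3.141, 0.0, 3.077]
wrist_force: [0.6, 1.0, -0.5]
width: 0.344
```

Emit:
{"method": "carry_out", "body": {
  "deltas": [
    [[13,-36,0],[0,0,0]],
    [[13,-36,0],[0,0,0]],
    [[10,-28,0],[0,0,0]],
    [[6,-14.3,0],[0,0,0]],
    [[0,0,0],[0,0,0]]
  ]
}}

```text
time_s: 35.27
position: [0.5441, -0.0591, 0.1582]
orientation: [-3.141, -0.001, 3.072]
wrist_force: [-0.5, -0.5, -1.1]
width: 0.342
```

Emit:
{"method": "carry_out", "body": {
  "deltas": [
    [[0,0,-6],[0,0,0]],
    [[0,0,0],[0,0,0]],
    [[0,0,0],[0,0,0]]
  ]
}}

```text
time_s: 35.52
position: [0.5434, -0.0554, 0.1521]
orientation: [3.141, -0.001, 3.077]
wrist_force: [-0.3, -0.5, -0.2]
width: 0.343
```

```bash
python3 w.py w27.png
```

```text
35.5667 [ 0.54354937 -0.05539093  0.15257852] [ 3.14140059e+00 -3.55437532e-04  3.07738384e+00] [-0.2434217   0.12445729 -0.63511292] 0.3424175255410509
```

View pics/w27.png

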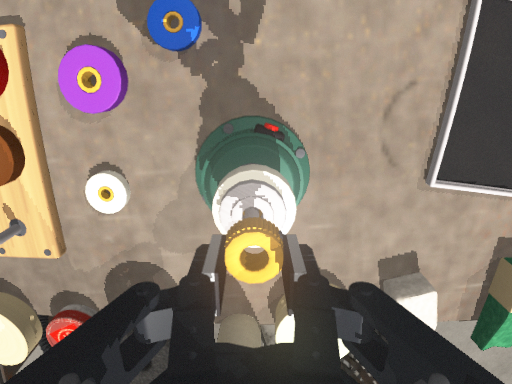

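Emit:
{"method": "carry_out", "body": {
  "deltas": [
    [[0,-0.5,-8],[0,0,0]],
    [[0,0,-7],[0,0,0]],
    [[0,0,-5],[0,0,0]],
    [[0,0,0],[0,0,0]],
    [[0,0,0],[0,0,0]]
  ]
}}

```text
time_s: 35.98
position: [0.5435, -0.0568, 0.1322]
orientation: [-3.141, -0.001, 3.076]
wrist_force: [-0.0, 0.8, -0.5]
width: 0.339
```

Emit:
{"method": "carry_out", "body": {
  "deltas": [
    [[0,0,-6],[0,0,0]],
    [[0,0,-4],[0,0,0]],
    [[0,0,-3],[0,0,0]],
    [[0,0,0],[0,0,0]],
    [[0,0,0],[0,0,0]]
  ]
}}

```text
time_s: 36.4
position: [0.5437, -0.0569, 0.1195]
orientation: [-3.142, -0.0, 3.076]
wrist_force: [-0.4, 0.6, -0.3]
width: 0.34
```

Emit:
{"method": "carry_out", "body": {
  "deltas": [
    [[0,0,-1],[0,0,0]],
    [[0,0,0],[0,0,0]],
    [[0,0,0],[0,0,0]]
  ]
}}

```text
time_s: 36.65
position: [0.5439, -0.0568, 0.1189]
orientation: [3.141, 0.0, 3.076]
wrist_force: [0.6, 0.1, -0.3]
width: 0.343
```

Emit:
{"method": "carry_out", "body": {
  "deltas": [
    [[0,0,-1],[0,0,0]],
    [[0,0,0],[0,0,0]],
    [[0,0,0],[0,0,0]]
  ]
}}

```text
time_s: 36.9
position: [0.5438, -0.0568, 0.1177]
orientation: [3.141, -0.0, 3.076]
wrist_force: [-1.6, -0.2, -2.2]
width: 0.342
```

Emit:
{"method": "carry_out", "body": {
  "deltas": [
    [[0,0,-1],[0,0,0]],
    [[0,0,0],[0,0,0]],
    [[0,0,0],[0,0,0]]
  ]
}}

```text
time_s: 37.15
position: [0.5439, -0.0569, 0.1169]
orientation: [3.142, 0.0, 3.076]
wrist_force: [0.1, -0.2, 0.4]
width: 0.341
```

Emit:
{"method": "carry_out", "body": {
  "deltas": [
    [[0,0,-1],[0,0,0]],
    [[0,0,0],[0,0,0]],
    [[0,0,0],[0,0,0]]
  ]
}}

```text
time_s: 37.4
position: [0.5442, -0.0569, 0.1169]
orientation: [-3.142, 0.001, 3.076]
wrist_force: [-1.3, 0.3, 5.7]
width: 0.342
```

Seated at 0.1169, as expected. Release and retreat.

Emit:
{"method": "carry_out", "body": {
  "deltas": [
    [[0,0,0],[0,0,0]],
    [[0,0,0],[0,0,0]],
    [[0,0,0],[0,0,0]],
    [[0,0,0],[0,0,0]],
    [[0,0,0],[0,0,0]]
  ],
  "grip": 0.0
}}

```text
time_s: 37.82
position: [0.5437, -0.0568, 0.1154]
orientation: [3.142, -0.001, 3.076]
wrist_force: [1.3, 0.0, -0.1]
width: 0.996
```

Emit:
{"method": "carry_out", "body": {
  "deltas": [
    [[0,0,15],[0,0,0]],
    [[0,0,30],[0,0,0]],
    [[0,0,30],[0,0,0]],
    [[0,0,15],[0,0,0]],
    [[0,0,0],[0,0,0]]
  ]
}}

```text
time_s: 38.23
position: [0.5455, -0.0571, 0.2106]
orientation: [3.141, 0.007, 3.076]
wrist_force: [0.4, -0.4, 1.1]
width: 1.0
```

Emit:
{"method": "carry_out", "body": {
  "deltas": [
    [[-30,0,10],[0,0,0]],
    [[-30,0,0],[0,0,0]],
    [[0,0,0],[0,0,0]],
    [[0,0,0],[0,0,0]]
  ]
}}

```text
time_s: 38.57
position: [0.4832, -0.0568, 0.2161]
orientation: [3.141, 0.001, 3.076]
wrist_force: [0.1, -0.0, 0.1]
width: 1.003
```

```bash
python3 w.py w28.png
python3 - <<'E'
from wf import *
m,im,d=loadw('w28.npz'); X=pts(m,d)
fit(X,[('collar',.5438,-.0565,.120,.132,0.007,.02),('flange',.5438,-.0565,.104,.110,0.018,.025),('white',.5438,-.0565,.092,.102,0.026,.033),('brown',.502,-.305,.03,.04,.008,.034),('red',.4222,-.2997,.03,.04,.008,.034)])
for c in ['scene','side']:
    mm,i2,d2=snap(c,c+'28.png'); X=pts(mm,d2); print(c)
    fit(X,[('collar',.5438,-.0565,.123,.132,0.007,.025),('white',.5438,-.0565,.092,.102,0.026,.033),('red',.4222,-.2997,.03,.04,.008,.034),('brown',.502,-.305,.03,.04,.008,.034)])
a=cv2.imread('pics/scene28.png')[110:250,190:350];b=cv2.imread('pics/side28.png')[175:335,200:360]
cv2.imwrite('pics/c28.png',cv2.hconcat([cv2.resize(a,(400,350),interpolation=2),cv2.resize(b,(350,350),interpolation=2)]))
E
```

```text
38.6167 [ 0.48369085 -0.05672235  0.21563121] [3.14102436e+00 4.91247831e-04 3.07625982e+00] [0.01621355 0.36924207 0.41537911] 0.9981904869350904
collar 805 [ 0.54   -0.0568  0.1259] [np.float64(0.5423), np.float64(-0.0567)]
flange 471 [ 0.5325 -0.0566  0.1056] [np.float64(0.5424), np.float64(-0.0568)]
white 606 [ 0.532  -0.052   0.0959] [np.float64(0.5435), np.float64(-0.0557)]
brown 1606 [ 0.5    -0.302   0.0342] [np.float64(0.5021), np.float64(-0.3044)]
red 1930 [ 0.4217 -0.2968  0.0342] [np.float64(0.4228), np.float64(-0.2993)]
scene
collar 100 [ 0.5424 -0.055   0.1269] [np.float64(0.5425), np.float64(-0.0557)]
white 112 [ 0.5384 -0.0411  0.096 ] [np.float64(0.5444), np.float64(-0.0536)]
red 249 [ 0.4229 -0.2939  0.035 ] [np.float64(0.4242), np.float64(-0.2978)]
brown 221 [ 0.501  -0.2995  0.0348] [np.float64(0.5027), np.float64(-0.3033)]
side
collar 75 [ 0.5421 -0.0609  0.1274] [np.float64(0.5426), np.float64(-0.0575)]
white 78 [ 0.5399 -0.0714  0.0962] [np.float64(0.5441), np.float64(-0.0558)]
red 574 [ 0.4215 -0.304   0.0351] [np.float64(0.4219), np.float64(-0.3007)]
brown 543 [ 0.5012 -0.3091  0.0349] [np.float64(0.5028), np.float64(-0.3052)]
```

View pics/c28.png

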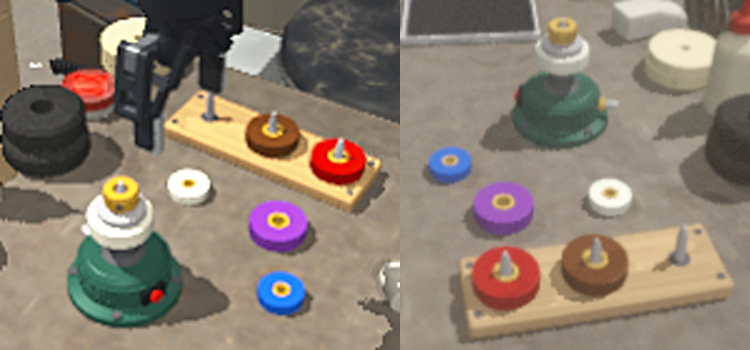

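View pics/w28.png

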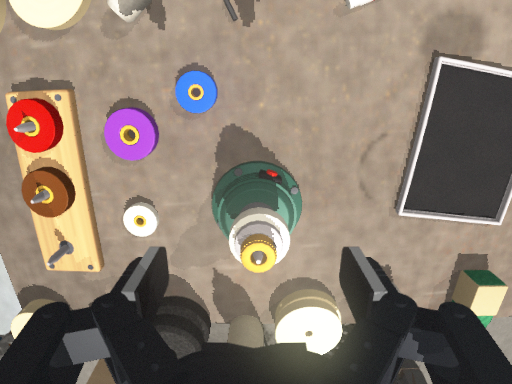

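The stack of white wheel, flange and collar is seated level at (258,252). Brown is on the middle peg at (47,191), red is unmoved, and the robot is clear of everything.

```bash
python3 -c "
from workcell import *
print(job_done())"
```

```text
the job is handed in; nothing more can be done
None
```

The changeover is finished and handed in at about 39 s of the 128 s allowed; the hand-in gave no verdict.

- **What I did:** I laid the collar and then the flange flat in the tray and put the brown wheel on the middle caddy peg. Then I fitted the white wheel, the flange and last the collar on the spindle. Each part was lowered until a light contact, about 5 to 11 N, at roughly the expected height.
- **Last checks:** The wrist, scene and side pictures showed the stack level and seated, with tops at about 96, 106 and 126–127 mm. These read 1–2 mm low, as they did at the start. The brown wheel was flat on the middle peg, the red wheel was within about 2 mm of where it started, and the gripper was touching nothing.
- **Disagreements:** The cameras differed from each other by 1–2 mm, about the stated calibration error. The gripper opening read about 2–3 mm less than the true part widths. No check failed.

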